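# Tip the specimen cup into the intake carousel and index it

## Task

Without touching the vials, tip the steel cup with its lever so that all three vials slide out into the carousel pocket below it, then swing the lever back until the cup stands fully upright again. Then turn the carousel by its T-handle one click clockwise (seen from above), so that the next empty pocket stands under the cup, let go, and leave the vials in their pocket and the other things on the table alone.

Things in the scene. Friction and masses are not known exactly. Their poses are not given: they have to be found in the camera images.
- pivot (a point): centre of the cradle's level pivot axle, 165 mm above the table, fixed to the white base plate. The axle runs along its x; z is up; y points away from the carousel: the cup pours towards -y. The carousel's vertical axis is 140 mm towards -y. Two posts (178 mm high) stand 58 mm either side along x. The base plate (220 x 360 mm, 12 mm thick) reaches 75 mm to +y, 285 mm to -y.
- cradle (a joint): tilt of the cup about the axle, rad: 0 = fully upright (a stop), 2.4 = fully tipped towards the carousel (a stop). The hinge is stiff: it stays where it is left. Moving it takes about 1 to 3 N at the lever's bar. The vials slide out between about 1.95 and 2.25 rad. It swings the lever from 1.1 rad back of vertical (towards the pivot's +y) to 1.3 rad forward of it (-y).
- cup_mouth (a point): centre of the cup's rim. The cup is a round steel one, 80 mm across at the rim, 64 mm at the foot, 80 mm high, open at the top, fixed in the cradle; the rim stands 25 mm above the axle when upright. z is the cup's own axis.
- lever_bar (a point): centre of the lever's black cross bar, round, 14 mm thick, 66 mm long, parallel to the axle (this point's x; free 25 mm either side of this point). It lies 107 mm from the pivot along the pivot's -x and 120 mm from the axle line; 54 mm above the axle when the cup is upright. The 10 mm lever rod meets its end nearer the cup. Straddle or lightly pinch it from above and follow its arc (steep at both ends).
- pocket (a point): point on the floor of the pocket under the cup at the start, 80 mm from the carousel's axis, 36 mm above the table; turns with the carousel; z up; y points away from the carousel's axis. The carousel is a grey drum 260 mm across with six equal wedge-shaped open pockets 45 mm deep (rim 81 mm above the table) between a 60 mm hub and the outer wall; partitions 4 mm.
- wall_a (a point): point on the foot of one partition beside that pocket, 80 mm from the carousel's axis; turns with it. Its y axis is level and points square off the partition into the pocket.
- wall_b (a point): the same on the pocket's other partition; its y axis too is level and points into the pocket.
- carousel (a joint): turn of the carousel, rad: 0 at the start, growing clockwise seen from above. It clicks into stops every 1.047 rad (60 degrees): it pulls itself into the nearest stop, so beyond half way (0.52 rad) it is drawn on to the next. Turning it out of a stop takes about 0.25 N m.
- handle (a point): centre of the carousel's black T-handle, on the carousel's axis, 116 mm above the table: a bar 120 mm long, 12 mm wide, 16 mm high on a 12 mm stem over the hub (bar's underside 108 mm, hub's top 84 mm above the table). The bar lies along this point's x; z is up; it turns with the carousel. At the start it is parallel to the axle.
- vial0_mid (a point): centre of a closed clear vial with a white cap, 18 mm thick, 50 mm long, about 20 g; z is its own axis. It stands in the cup at the start.
- vial1_mid (a point): centre of a closed clear vial with a white cap, 18 mm thick, 50 mm long, about 20 g; z is its own axis. It stands in the cup at the start.
- vial2_mid (a point): centre of a closed clear vial with a white cap, 18 mm thick, 50 mm long, about 20 g; z is its own axis. It stands in the cup at the start.
- pump_bottle: bystander: white pump bottle, 64 mm across, 190 mm high; origin at the centre of its underside.
- glove_box: bystander: blue box, 120 x 230 x 75 mm high; origin at the centre of its underside.
- clipboard: bystander: black clipboard with paper, 310 x 225 mm, 5 mm thick, lying flat; origin at the centre of its underside.

How it is judged:
By the outcome, as a careful person would: the job done as asked, in the order asked, and still so for the second after the job is handed in, with the robot touching nothing.
It also fails if it takes over 64 s, if anything falls off the work surface, if the arm or the gripper's body presses on something with over 40 N, if the wrist force passes 120 N, or if a joint passes its speed limit or range.

## Robot

A 6-joint arm with a two-finger parallel gripper is mounted at the origin on the work surface. World frame = base frame: x ahead of the robot, y to its left, z up, the work surface at z = 0. Lengths are in mm, angles in degrees, forces in N, time in s.
With the tool pointing down it reaches from about 350 to 850 mm from the base axis. Payload 8.1 kg.
Tool frame: the origin (TCP) lies midway between the tips of the shut fingers; the grasp point (between the pads) lies 19 mm behind it (r.tcp_to_grasp is the distance from the TCP to the grasp point, in mm); z points along the fingers, y is the direction in which the jaws open and shut (so a half turn about z gives the same grasp; the last joint's range is limited). The gripper opens to 85 mm and grips with 20 to 120 N. Pads are 22 mm wide; open, the fingers measure 114 mm over their backs; the gripper's body (76 mm by 85 mm) begins 54 mm behind the grasp point. The pads swing forward as they close: fully open they stand 13 mm farther back than shut.
Start: joints at [69.993, 7.471, 85.268, -0, 87.261, -4.893], TCP at [156.428, 579.254, 200.092] pointing down, gripper open.
Joint ranges: [-169.43, 169.43], [-51.17, 129.36], [1.28, 143.12], [-76.62, 256.62], [0, 156.53], [-152.29, 152.29]. Speed limits (degrees/s): [136.94, 136.94, 159.86, 180, 180, 180].

## Interface

Orientations are given as [roll, pitch, yaw] about the fixed x, y, z axes, in that order (R = Rz(yaw) Ry(pitch) Rx(roll)).
In Python, from bench import r gives the robot as it stands.
- The arm moves only by the tool jog_arm, never from a script. Its argument "targets" is a list of rows, each a list of 7 numbers: the shift along the tool's x, y, z in m, then the turn, a rotation vector about the tool's x, y, z in rad, then the closure, from 0 (fully open) to 1 (shut). In form: [[dx, dy, dz, wx, wy, wz, claw], ...]. A call has 1 to 5 rows; each row is the pose to reach, as a shift and turn from the pose commanded when the call began, along the tool's axes at that moment; what a row does not reach only later rows make up. A row lasts 1/12 s, in which the tool goes at most 41.7 mm and 7.16 degrees, less where a joint would pass 70% of its speed; a pose out of reach is approached as far as the arm can. A call with a gripper value outside its range is refused whole. The fingers move at their own pace and stop on an object; "newtons" is the grip in N (left out, the last holds). Time passes only in rows, so rows that repeat a pose let the fingers close. It gives the time, the measured TCP pose, the force and the opening at its end, in the units of the state.
- r.sense(): the state, without advancing time (a new reading comes with each control period).
- r.snapshot(name): name is "scene" or "top" or "wrist"; returns a dict with "pixels" (400x640x3 uint8, red, green, blue), "fx", "fy", "cx", "cy" (pixels), "origin" and "attitude" of the camera in the world. Camera axes: x right, y down, z forward; pixel columns grow to the right and rows downward; lengths in mm; the calibration is good to about 2 mm. A picture is of the moment at which its call begins. There is no depth.
- r.hand_in(): hands the job in, once; it reports no verdict.
The state is a dict: "time": time; "joint_pos": joint angles; "qd": joint speeds; "joint_efforts": joint torques, N m; "tool_pos": TCP position; "tcp_rot": TCP orientation; "ft_force": force on the tool from outside, world axes, zero at the start; "wrist_torque": the same for the moment, N m; "finger_gap": finger opening in mm.
Only numpy, scipy, OpenCV 4.12 (cv2) and the standard library are available. Lean on these libraries where they do the work, as an engineer would, in place of code of your own. Each camera call takes 0.05 s, during which the arm holds its last target.

## Working session

There is one attempt and no reset: what is moved stays moved. The work goes in short steps, Python scripts to look and compute and a tool call to move; the robot and the scene stay as the last step left them, time stands still between calls to the robot, and variables do not carry over. Pictures are saved under pics/ and viewed, and the job is handed in when it is done.

Besides the shell and the picture viewer there is one more tool, called as name(argument=value, ...) on one line, values as JSON. jog_arm: Moves the arm, as the interface text tells. Its arguments: {"type":"object","properties":{"targets":{"type":"array","items":{"type":"array","items":{"type":"number"}}},"newtons":{"type":"number"}},"required":["targets"]}

```bash
ls; mkdir -p pics; python3 - <<'E'
from bench import r
import cv2,json
print(r.sense())
for n in ["scene","top","wrist"]:
    s=r.snapshot(n); cv2.imwrite(f"pics/{n}0.png",s["pixels"][:,:,::-1]); print(n,{k:v for k,v in s.items() if k!="pixels"})
E
```

```text
pics
{'time': 0.0, 'joint_pos': array([ 6.99918994e+01,  7.51345252e+00,  8.53307480e+01,  6.81379055e-04,
        8.72611286e+01, -4.89435339e+00]), 'qd': array([-0.04953293, -0.06737027, -0.07718583,  0.10312634,  0.01006169,
       -0.07408229]), 'joint_efforts': array([-3.52562629e-04, -5.69413805e+01, -5.00544655e+01, -1.36702374e-04,
        1.48719270e-02, -6.67389054e-05]), 'tool_pos': array([156.2184827 , 578.67242512, 199.04766548]), 'tcp_rot': array([-1.79895113e+02, -9.66459725e-03,  1.64886211e+02]), 'ft_force': array([-0.71381389,  0.21364368, -0.37429616]), 'wrist_torque': array([0.02089395, 0.0092997 , 0.00719683]), 'finger_gap': 85.55573440019367}
scene {'fx': 373.39228504285927, 'fy': 373.39228504285927, 'cx': 322.13327431128334, 'cy': 198.78170576572717, 'origin': array([1087.50567924,  271.97498124, 1082.43810896]), 'attitude': array([-148.48412025,   -0.84888674,  120.21730104])}
top {'fx': 481.5407955100685, 'fy': 481.5407955100685, 'cx': 314.7614583187205, 'cy': 203.04869786892766, 'origin': array([ 270.12796136,   11.67537444, 1720.2269821 ]), 'attitude': array([-168.62662055,   -0.86449096,  -88.3422963 ])}
wrist {'fx': 293.7482354019838, 'fy': 293.7482354019838, 'cx': 315.1049557834901, 'cy': 199.20714654026082, 'origin': array([ 90.10486742, 597.98884627, 372.59323595]), 'attitude': array([1.64119379e+02, 1.05380591e-01, 7.48729818e+01])}
```

View pics/scene0.png

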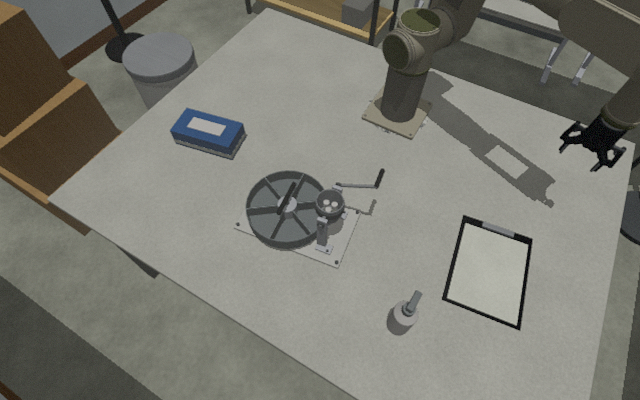

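View pics/top0.png

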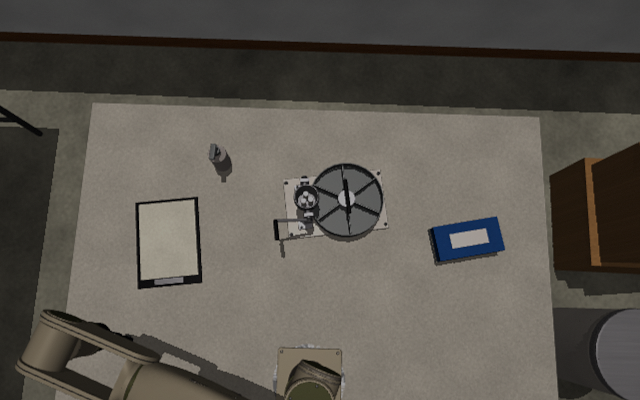

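View pics/wrist0.png

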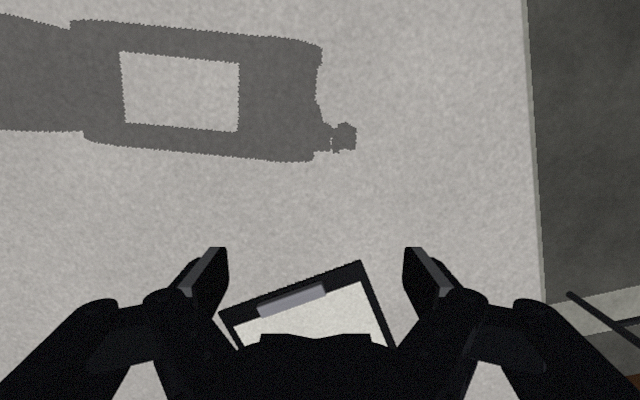

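The scene view shows the drum at about (288,208), with the cup and its three white caps at (330,203). The lever bar is at about (379,178). In the top view the drum centre is near (347,200), and the black lever bar is at (277,230). I'll enlarge both to get exact pixels.

```bash
python3 - <<'E'
import cv2
a=cv2.imread("pics/top0.png")[150:255,260:400]; b=cv2.imread("pics/scene0.png")[155:275,225:395]
cv2.imwrite("pics/topz.png",cv2.resize(a,None,fx=5.5,fy=5.5,interpolation=cv2.INTER_NEAREST))
cv2.imwrite("pics/scenez.png",cv2.resize(b,None,fx=4.7,fy=4.7,interpolation=cv2.INTER_NEAREST))
E
```

```text
(no output)
```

View pics/topz.png

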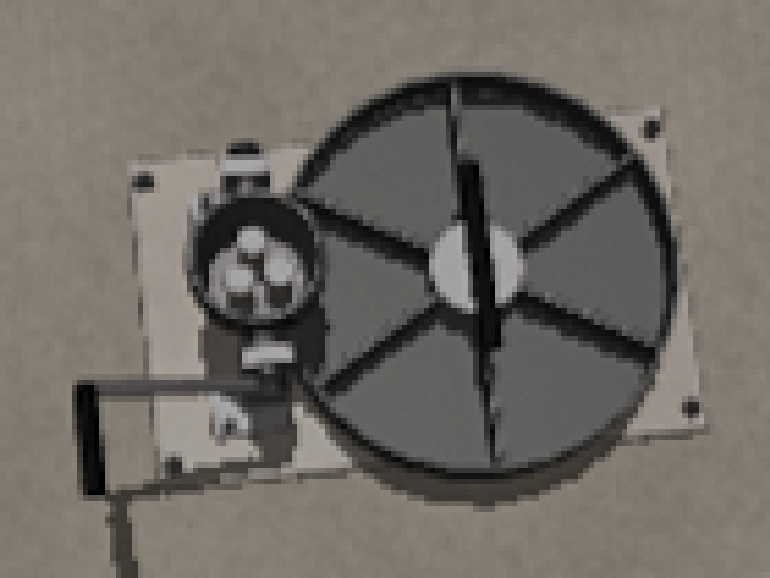

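View pics/scenez.png

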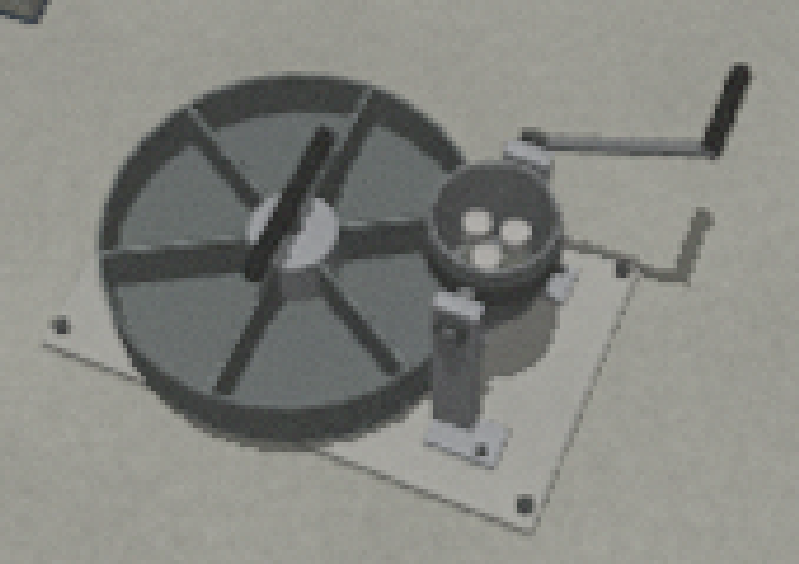

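```bash
cat > h.py <<'E'
import numpy as np,cv2
from scipy.spatial.transform import Rotation as R
K={"scene":((373.392285,373.392285,322.133274,198.781706),np.array([1087.50567924,271.97498124,1082.43810896]),[-148.48412025,-0.84888674,120.21730104]),
"top":((481.540796,481.540796,314.761458,203.048698),np.array([270.12796136,11.67537444,1720.2269821]),[-168.62662055,-0.86449096,-88.3422963])}
def ray(c,p):
    (fx,fy,cx,cy),o,a=K[c]; d=np.array([(p[0]-cx)/fx,(p[1]-cy)/fy,1.]); d=R.from_euler("xyz",a,degrees=True).apply(d); return o,d/np.linalg.norm(d)
def plane(c,p,z):
    o,d=ray(c,p); return o+d*(z-o[2])/d[2]
def two(p,q):
    o1,d1=ray("scene",p);o2,d2=ray("top",q)
    A=np.array([d1,-d2]).T; t=np.linalg.lstsq(A,o2-o1,rcond=None)[0]
    a=o1+t[0]*d1;b=o2+t[1]*d2; return (a+b)/2,np.linalg.norm(a-b)
def proj(c,P):
    (fx,fy,cx,cy),o,a=K[c]; v=R.from_euler("xyz",a,degrees=True).inv().apply(np.array(P)-o); return np.array([fx*v[0]/v[2]+cx,fy*v[1]/v[2]+cy])
E
python3 - <<'E'
from h import *
def blob(c,x0,x1,y0,y1,th):
    im=cv2.imread(f"pics/{c}0.png").max(2); m=np.zeros_like(im); m[y0:y1,x0:x1]=(im[y0:y1,x0:x1]<th)
    n,l,s,ct=cv2.connectedComponentsWithStats(m); k=1+np.argmax(s[1:,4]); ys,xs=np.where(l==k)
    P=np.c_[xs,ys].astype(float); rc=cv2.minAreaRect(P.astype(np.float32)); v=np.linalg.svd(P-P.mean(0),full_matrices=False)[2][0]; 
    if v[1]<0:v=-v
    t=(P-P.mean(0))@v
    print(c,len(P),P.mean(0),v,rc); return P.mean(0)+v*(t.min()-.3),P.mean(0)+v*(t.max()+.3),P.mean(0)
ht=blob("top",340,354,175,216,25); hs=blob("scene",270,300,178,218,40)
lt=blob("top",270,281,215,243,30); ls=blob("scene",372,386,165,190,40)
for n,a,b in(("handle",hs,ht),("bar",ls,lt)):
    # scene lower end = far-from-robot for handle: match
    print(n,"ctr",two(a[2],b[2]))
    print(" e", two(a[0],b[1]), two(a[1],b[0]))
for c,e in(("scene",hs),("top",ht)): print("handle z116/124",[plane(c,p,120) for p in e])
for z in (219,):
  for c,e in(("scene",ls),("top",lt)): print("bar",[plane(c,p,z) for p in e])
E
```

```text
top 126 [346.6984127  196.95238095] [0.12517701 0.99213442] ((346.469970703125, 197.2899932861328), (35.21391677856445, 4.52548360824585), 81.8698959350586)
scene 1 [294. 183.] [1. 0.] ((294.0, 183.0), (0.0, 0.0), 0.0)
top 71 [275.88732394 229.5915493 ] [0.09444195 0.99553037] ((275.88525390625, 229.50881958007812), (19.250822067260742, 3.5280392169952393), 85.60128784179688)
scene 1 [380. 172.] [1. 0.] ((380.0, 172.0), (0.0, 0.0), 0.0)
handle ctr (array([600.7530593 , -99.41686494, 180.99829046]), np.float64(15.340384008910789))
 e (array([ 557.91241778, -121.97959769,  106.13511039]), np.float64(2.149292725515196)) (array([638.95365444, -79.22297033, 248.22573281]), np.float64(30.885100663198727))
bar ctr (array([480.00259696, 116.63151171, 243.32298888]), np.float64(1.9896640092089242))
 e (array([454.58659914, 112.12225125, 208.76835367]), np.float64(3.451782340631259)) (array([504.88827041, 121.02291435, 277.17600737]), np.float64(7.265591308788803))
handle z116/124 [array([ 565.77767708, -117.40405696,  120.        ]), array([ 564.82667782, -115.80801044,  120.        ]), array([ 565.30218426, -116.60604512,  120.        ])]
handle z116/124 [array([ 678.1288069 , -102.63460501,  120.        ]), array([ 554.98199323, -119.85674395,  120.        ]), array([ 617.23802792, -111.15020866,  120.        ])]
bar [array([462.52336843, 112.37004863, 219.        ]), array([461.64584596, 113.84062295, 219.        ]), array([462.08461362, 113.10532502, 219.        ])]
bar [array([515.38520356, 121.79450735, 219.        ]), array([452.85406359, 113.08760304, 219.        ]), array([483.73978077, 117.38816408, 219.        ])]
```

```bash
python3 - <<'E'
from h import *
im=cv2.imread("pics/scene0.png").max(2)
print(im[178:218:2,276:298:1]); print(im[166:190,372:387])
E
```

```text
[[ 68  63  63  60  67  63  62  61  61  66  70  77  75  72  68  73  71  68
   71  62  61  61]
 [ 79  88  99 102 105 103 106 106 112 108 104 112 107 108 105 105 106 107
  110 109 108 108]
 [107 107 106 111 108 104 108 109 107 108 106 106 110 110 111 101  77  56
   68  85 106 106]
 [105 107 105 108 107 104 106 106 107 106 106 105 108 110 101  70  48  49
   54  56  85 100]
 [108 106 106 107 108 106 105 110 107 105 107 105 107  98  59  48  53  47
   46  79 102  84]
 [107 106 109 107 106 108 107 109 107 112 106 110  97  62  51  49  47  46
   64  75  64  58]
 [101  98 102 105 106 107 108 106 105 109 109  99  61  48  44  46  49  70
   76  65  66  55]
 [ 87 105 104 108 105 107 106 104 107 109  98  63  50  46  50  52  72  84
   61  57  58  55]
 [ 64  67 100 117 103 109 106 103 107  96  54  50  48  51  62  84  73  64
   60  64  61  79]
 [ 59  61  64  65  94 110 112 130 114  48  48  51  43  57  87  88  60  54
   59  57  65  80]
 [ 95  69  57  68 121 154 155 119  47  52  52  44  56  87  97 127 160 156
  128  66  85 112]
 [107 105 125 156 161 153 118  42  49  50  50  44  73  95 114 152 157 155
  1
[... 1573 characters left out ...]
5 154]
 [153 151 154 149 115  46  46  58  43 104 155 156 157 155 153]
 [155 154 156 140  76  49  48  50  43 110 159 156 158 156 155]
 [154 154 151 116  47  49  53  45  79 134 153 152 154 154 153]
 [157 157 140  76  42  39  49  49 104 152 151 153 154 156 156]
 [156 158 138  46  49  49  40  79 134 154 155 154 156 153 157]
 [138 143 107  47  47  47  47 106 151 155 158 159 155 157 157]
 [122 113  64  44  43  53  49 112 159 156 152 157 156 152 153]
 [115 106  82  61  48  45  73 134 155 154 151 156 157 156 154]
 [ 85  94  85  87  77  54 106 150 151 148 155 155 154 156 155]
 [124 123 127 110  75 110 144 150 152 151 155 154 152 152 150]
 [151 153 157 150 138 145 155 155 153 153 155 156 155 154 154]]
```

```bash
python3 - <<'E'
from h import *
def blob(c,x0,x1,y0,y1,th):
    im=cv2.imread(f"pics/{c}0.png").max(2); m=np.zeros_like(im); m[y0:y1,x0:x1]=(im[y0:y1,x0:x1]<th)
    m=cv2.morphologyEx(m,cv2.MORPH_OPEN,np.ones((2,2),np.uint8))
    n,l,s,ct=cv2.connectedComponentsWithStats(m,connectivity=4); k=1+np.argmax(s[1:,4]); ys,xs=np.where(l==k)
    P=np.c_[xs,ys].astype(float); v=np.linalg.svd(P-P.mean(0),full_matrices=False)[2][0]
    if v[1]<0:v=-v
    t=(P-P.mean(0))@v
    print(c,len(P),P.mean(0),v,t.min(),t.max()); return P.mean(0)+v*(t.min()),P.mean(0)+v*(t.max()),P.mean(0)
ht=blob("top",340,354,175,216,25); hs=blob("scene",276,297,181,216,55)
lt=blob("top",270,281,215,243,30); ls=blob("scene",372,386,165,190,66)
for n,a,b in(("handle",hs,ht),("bar",ls,lt)):
    print(n,"ctr",two(a[2],b[2])); print(" near", two(a[0],b[1])," far", two(a[1],b[0]))
H=[plane(c,e[i],118) for c,e in(("scene",hs),("top",ht)) for i in (0,1,2)]; print(np.round(H,1))
for c,e in(("scene",ls),("top",lt)): print("bar",np.round([plane(c,p,219) for p in e],1))
# drum rim circle from top: leftmost.. use plate screws
S={"scene":[(61,325),(525,505),(622,267)],"top":[(143,181),(172,466),(653,128),(692,407)]}
for c,L in S.items():
    f,x0,y0=(4.7,225,155) if c=="scene" else (5.5,260,150)
    for p in L: print(c,np.round(plane(c,(x0+(p[0]+.5)/f-.5,y0+(p[1]+.5)/f-.5),12),1))
E
```

```text
top 122 [347.7295082  197.62295082] [0.13145118 0.99132264] -16.968955840789512 16.401947360028394
scene 108 [284.80555556 202.88888889] [-0.47391578  0.88057018] -14.285216118198093 13.416027623015442
top 70 [276.87142857 230.71428571] [0.10175858 0.99480912] -9.854293965071188 9.454113689389208
scene 69 [380.04347826 178.60869565] [-0.36907094  0.92940123] -9.461169499228735 9.291218878591941
handle ctr (array([ 622.78779022, -116.98864737,   82.43072274]), np.float64(1.4807517273128816))
 near (array([ 567.62602133, -126.924481  ,   73.05644245]), np.float64(0.27623040089238365))  far (array([ 676.91980515, -104.96499222,  102.23060813]), np.float64(5.47442664739744))
bar ctr (array([479.97857227, 118.34692419, 213.46527527]), np.float64(7.94684214279778))
 near (array([449.81512411, 114.06180249, 217.10264009]), np.float64(8.544258707849698))  far (array([511.18690425, 122.82671462, 213.23668141]), np.float64(7.75718573490236))
[[ 590.8 -109.3  118. ]
 [ 682.6  -96.3  118. ]
 [ 639.1 -102.5  118. ]
 [ 674.2 -106.3  118. ]
 [ 559.5 -123.   118. ]
 [ 615.4 -114.9  118. ]]
bar [[450.  118.5 219. ]
 [513.9 127.5 219. ]
 [482.7 123.1 219. ]]
bar [[511.3 118.7 219. ]
 [450.7 109.8 219. ]
 [480.3 114.1 219. ]]
scene [ 732.9 -231.2   12. ]
scene [685.7 106.3  12. ]
scene [495.8  78.7  12. ]
top [687.4 104.4  12. ]
top [497.8  77.8  12. ]
top [ 734.9 -234.2   12. ]
top [ 547.2 -260.3   12. ]
```

```bash
cat >> h.py <<'E'
yaw=np.radians(8.1); PX=np.array([np.cos(yaw),np.sin(yaw),0]);PY=np.array([-np.sin(yaw),np.cos(yaw),0]);PZ=np.array([0,0,1.])
PIV=np.array([601,27,165.]); AX=np.array([620.8,-111.8,0])
def tw(yawdeg): return R.from_euler("xyz",[180,0,yawdeg],degrees=True)
def step(p0,y0,p1,y1):
    "shift in tool axes (m), wz"
    return np.round(tw(y0).inv().apply((np.array(p1)-p0)/1000),4), np.round(-np.radians(y1-y0),4)
E
python3 - <<'E'
from h import *
bar=PIV-107*PX+PY*107.2+PZ*54; print(bar)
print(step([156.428,579.254,200.092],164.886,[480,118,275],188.1))
c=lambda p,y0,y1:0
E
```

```text
[479.96285656 118.05410429 219.        ]
(array([-0.4326, -0.3609, -0.0749]), np.float64(-0.4052))
```

jog_arm(targets=[[-0.0288,-0.0241,-0.005,0,0,0,0],[-0.0577,-0.0481,-0.01,0,0,0,0],[-0.0865,-0.0722,-0.015,0,0,0,0],[-0.1154,-0.0962,-0.02,0,0,0,0],[-0.1442,-0.1203,-0.025,0,0,0,0]])

```text
time: 0.57
tool_pos: [264.7, 423.9, 224.9]
tcp_rot: [-180.0, -0.0, 164.9]
ft_force: [0.9, 0.3, 0.5]
finger_gap: 85.4
```

jog_arm(targets=[[-0.0288,-0.0241,-0.005,0,0,0,0],[-0.0577,-0.0481,-0.01,0,0,0,0],[-0.0865,-0.0722,-0.015,0,0,0,0],[-0.1154,-0.0962,-0.02,0,0,0,0],[-0.1442,-0.1203,-0.025,0,0,0,0]])

```text
time: 0.98
tool_pos: [372.6, 270.1, 250.2]
tcp_rot: [180.0, -0.0, 164.9]
ft_force: [1.0, 1.0, -0.3]
finger_gap: 85.8
```

jog_arm(targets=[[-0.0288,-0.0241,-0.005,0,0,0,0],[-0.0577,-0.0481,-0.01,0,0,0,0],[-0.0865,-0.0722,-0.015,0,0,0,0],[-0.1154,-0.0962,-0.02,0,0,0,0],[-0.1442,-0.1203,-0.025,0,0,0,0]])

```text
time: 1.4
tool_pos: [480.6, 116.3, 275.2]
tcp_rot: [180.0, -0.0, 164.9]
ft_force: [0.4, 0.4, 0.7]
finger_gap: 84.9
```

jog_arm(targets=[[0,0,0,0,0,-0.1,0.3],[0,0,0,0,0,-0.2,0.3],[0,0,0,0,0,-0.3,0.3],[0,0,0,0,0,-0.405,0.3],[0,0,0,0,0,-0.405,0.3]])

```text
time: 1.82
tool_pos: [479.8, 117.8, 274.8]
tcp_rot: [180.0, -0.0, -171.7]
ft_force: [-0.2, -0.9, -1.0]
finger_gap: 59.6
```

```bash
python3 - <<'E'
from bench import r
import cv2
s=r.snapshot("wrist"); cv2.imwrite("pics/w1.png",s["pixels"][:,:,::-1]); print(r.sense()["joint_pos"])
E
```

```text
[ 7.86119354e+00 -1.01512775e+01  9.48910804e+01  4.82434196e-04
  9.52913452e+01 -9.01275127e+01]
```

View pics/w1.png

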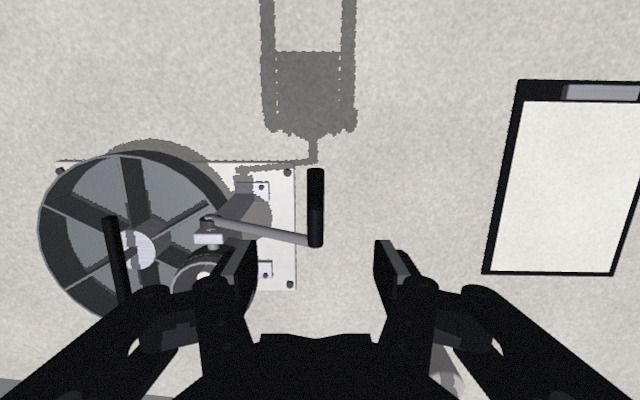

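The wrist view shows the bar at columns 308–324, rows 168–247. It is centred between the fingers, whose tips are at columns 239 and 395. Descending and closing lightly.

jog_arm(targets=[[0,0,0.02,0,0,0,0.3],[0,0,0.04,0,0,0,0.3],[0,0,0.055,0,0,0,0.3],[0,0,0.065,0,0,0,0.3],[0,0,0.07,0,0,0,0.4]], newtons=20)

```text
time: 2.28
tool_pos: [479.0, 118.0, 203.3]
tcp_rot: [180.0, -0.1, -172.0]
ft_force: [0.1, -0.8, -0.2]
finger_gap: 51.7
```

jog_arm(targets=[[0,0,0,0,0,0,0.5],[0,0,0,0,0,0,0.6],[0,0,0,0,0,0,0.65],[0,0,0,0,0,0,0.7],[0,0,0,0,0,0,0.7]], newtons=20)

```text
time: 2.7
tool_pos: [480.5, 118.1, 206.1]
tcp_rot: [-180.0, 0.1, -171.9]
ft_force: [0.3, 1.1, -0.0]
finger_gap: 25.7
```

jog_arm(targets=[[0,0,0,0,0,0,0.8],[0,0,0,0,0,0,0.85],[0,0,0,0,0,0,0.9],[0,0,0,0,0,0,0.9],[0,0,0,0,0,0,0.9]], newtons=20)

```text
time: 3.12
tool_pos: [480.0, 118.0, 205.1]
tcp_rot: [-180.0, -0.0, -171.9]
ft_force: [0.0, -0.3, -0.2]
finger_gap: 8.9
```

```bash
python3 - <<'E'
from bench import r
import cv2
s=r.snapshot("wrist"); cv2.imwrite("pics/w2.png",s["pixels"][:,:,::-1]); print(r.sense())
from h import *
# deltas along arc (tool frame y: sign), from start phi
import numpy as np
p0=np.array([0,120*np.sin(1.1),120*np.cos(1.1)])
print(tw(188.1).as_matrix().T@PY)
for t in np.arange(0.1,2.41,.1):
    f=1.1-t; print(round(t,2), "dy(pivot) %.1f dz %.1f"%(120*np.sin(f)-p0[1],120*np.cos(f)-p0[2]))
E
```

```text
{'time': 3.1667, 'joint_pos': array([ 7.87161603e+00, -9.23609997e+00,  1.01286686e+02, -1.84836355e-03,
        8.79545726e+01, -9.02181811e+01]), 'qd': array([-0.03657608,  0.09301894, -0.0265889 ,  0.06143667,  0.05546548,
       -0.00826936]), 'joint_efforts': array([ 3.53828509e-04, -4.17725623e+01, -5.02039039e+01, -4.27342220e-04,
        1.51291639e-03,  6.42051491e-04]), 'tool_pos': array([479.92201975, 118.02650819, 205.05252469]), 'tcp_rot': array([-1.79998172e+02, -5.16531664e-03, -1.71910137e+02]), 'ft_force': array([ 0.4688465 , -0.02457366, -0.64787554]), 'wrist_torque': array([ 0.00989431,  0.01729391, -0.00921352]), 'finger_gap': 8.620957974345464}
[3.83028717e-17 1.00000000e+00 1.22464680e-16]
0.1 dy(pivot) -6.0 dz 10.4
0.2 dy(pivot) -12.9 dz 20.2
0.3 dy(pivot) -20.9 dz 29.2
0.4 dy(pivot) -29.6 dz 37.3
0.5 dy(pivot) -39.2 dz 44.6
0.6 dy(pivot) -49.4 dz 50.9
0.7 dy(pivot) -60.2 dz 56.1
0.8 dy(pivot) -71.5 dz 60.2
0.9 dy(pivot) -83.1 dz 63.2
1.0 dy(pivot) -95.0 dz 65.0
1.1 dy(pivot) -106.9 dz 65.6
1.2 dy(pivot) -118.9 dz 65.0
1.3 dy(pivot) -130.8 dz 63.2
1.4 dy(pivot) -142.4 dz 60.2
1.5 dy(pivot) -153.7 dz 56.1
1.6 dy(pivot) -164.5 dz 50.9
1.7 dy(pivot) -174.7 dz 44.6
1.8 dy(pivot) -184.3 dz 37.3
1.9 dy(pivot) -193.0 dz 29.2
2.0 dy(pivot) -200.9 dz 20.2
2.1 dy(pivot) -207.9 dz 10.4
2.2 dy(pivot) -213.9 dz 0.0
2.3 dy(pivot) -218.8 dz -10.9
2.4 dy(pivot) -222.6 dz -22.3
```

View pics/w2.png

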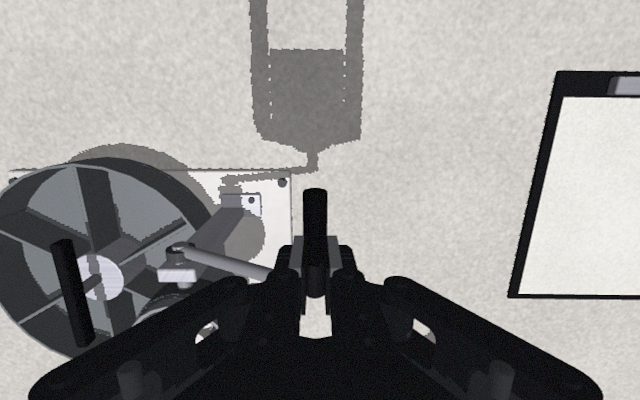

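```bash
python3 - <<'E'
import cv2,numpy as np
a=cv2.imread("pics/w2.png")[180:345,235:395]; a=np.clip(a.astype(float)*2.2,0,255).astype(np.uint8)
cv2.imwrite("pics/w2z.png",cv2.resize(a,None,fx=3.6,fy=3.6,interpolation=cv2.INTER_CUBIC))
E
```

```text
(no output)
```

View pics/w2z.png

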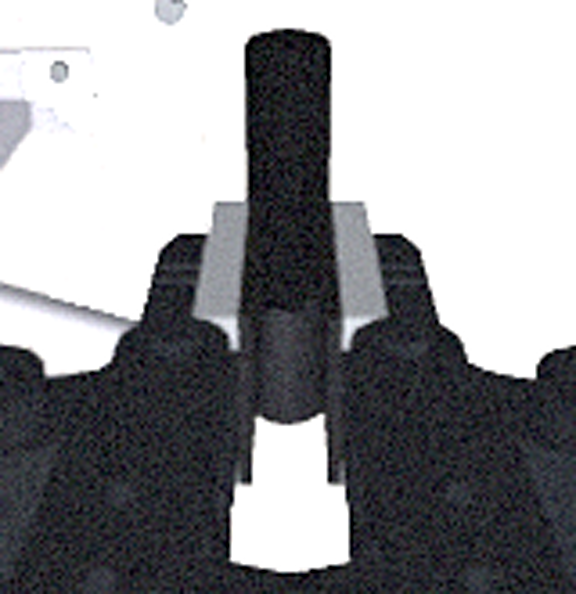

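jog_arm(targets=[[0,-0.0028,-0.0053,0,0,0,0.9],[0,-0.006,-0.0104,0,0,0,0.9],[0,-0.0093,-0.0154,0,0,0,0.9],[0,-0.0129,-0.0202,0,0,0,0.9],[0,-0.0168,-0.0248,0,0,0,0.9]])

```text
time: 3.58
tool_pos: [482.6, 101.0, 230.8]
tcp_rot: [-180.0, 0.0, -171.9]
ft_force: [-0.5, 0.3, -0.5]
finger_gap: 8.7
```

```bash
python3 - <<'E'
from bench import r
import cv2
s=r.snapshot("wrist"); cv2.imwrite("pics/w3.png",s["pixels"][:,:,::-1])
s=r.snapshot("scene"); cv2.imwrite("pics/s3.png",cv2.resize(s["pixels"][130:275,225:425,::-1],None,fx=4,fy=4)); print(r.sense())
E
```

```text
{'time': 3.6833, 'joint_pos': array([ 5.83656814e+00, -1.00044338e+01,  9.92502655e+01, -1.37292516e-02,
        9.06380683e+01, -9.22102018e+01]), 'qd': array([ 0.61065216,  0.47699589,  0.99668359,  0.27499795, -0.73129098,
        0.62306372]), 'joint_efforts': array([ -0.21555515, -41.07558489, -50.21608114,  -0.06287664,
         0.21385964,  -0.17709564]), 'tool_pos': array([483.10214274, 100.75468525, 231.2777807 ]), 'tcp_rot': array([-1.79981805e+02,  1.15484218e-01, -1.71953379e+02]), 'ft_force': array([ 0.34151674, -0.31605142,  0.08088226]), 'wrist_torque': array([ 0.0356573 ,  0.01936596, -0.02619267]), 'finger_gap': 8.182359318897412}
```

View pics/w3.png

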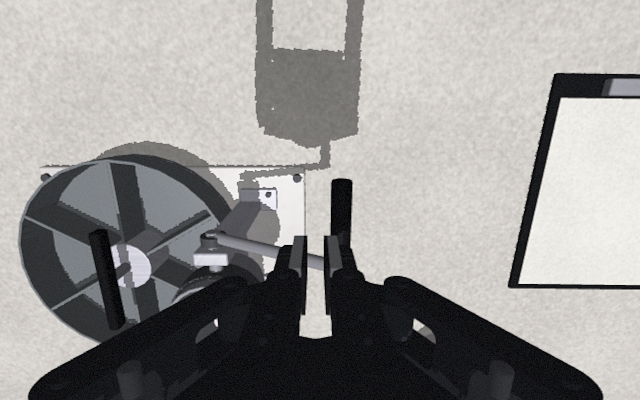

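View pics/s3.png

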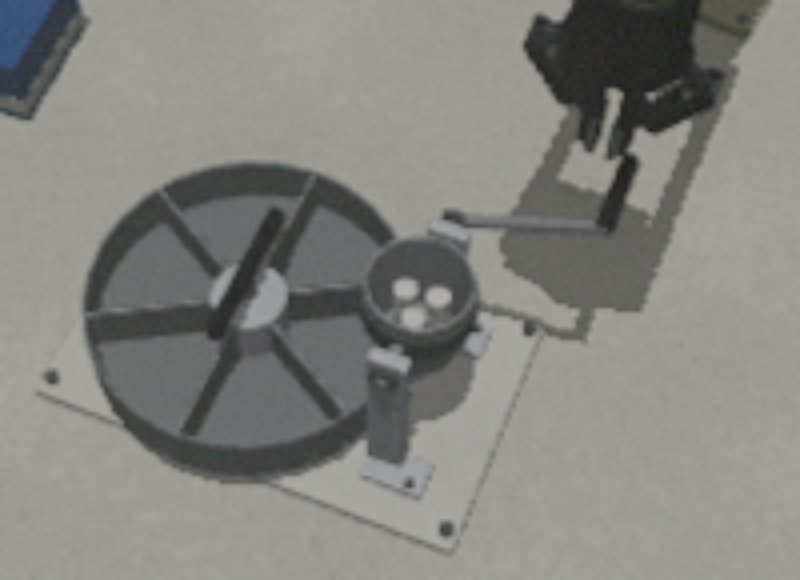

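```bash
python3 - <<'E'
from h import *
for n,P in (("tcp",[483.1,100.75,231.3]),("tcp+40",[483.1,100.75,271]),("barfar",PIV-74*PX+PY*107.2+PZ*54),("barnear",PIV-140*PX+PY*107.2+PZ*54),("axle",PIV),("handle",AX+[0,0,124]),("post",PIV+PX*58+PZ*13)):
    p=proj("scene",P); print(n,p,(p-[225,130])*4,"top",proj("top",P))
from bench import r
s=r.snapshot("top"); cv2.imwrite("pics/t3.png",cv2.resize(s["pixels"][150:255,240:400,::-1],None,fx=5,fy=5,interpolation=cv2.INTER_NEAREST))
w=r.snapshot("wrist"); (o,a)=w["origin"],w["attitude"]; st=r.sense(); print(o,a,st["tool_pos"])
K["wrist"]=((w["fx"],w["fy"],w["cx"],w["cy"]),o,a)
for n,P in(("barfar",PIV-74*PX+PY*107.2+PZ*54),("barnear",PIV-140*PX+PY*107.2+PZ*54),("tcp",st["tool_pos"]),("handle",AX+[0,0,124])): print(n,proj("wrist",P))
E
```

```text
tcp [373.41645957 172.84556958] [593.6658383  171.38227834] top [280.96492602 229.3945972 ]
tcp+40 [375.34889875 164.31967726] [601.39559501 137.27870903] top [280.26254333 227.51738764]
barfar [375.25388794 186.1830762 ] [601.01555178 224.73230482] top [274.61243507 220.46143778]
barnear [382.32713235 168.428072  ] [629.30852938 153.71228799] top [276.63861388 241.17983793]
axle [328.98211504 204.48287324] [415.92846016 297.93149296] top [305.9133686  197.58673786]
handle [285.39658313 196.04780884] [241.58633253 264.19123535] top [347.00051846 195.68623479]
post [321.37810116 218.82111402] [385.51240463 355.28445608] top [303.99178397 179.66795551]
[414.62570526  92.11262017 403.97828654] [ 1.64040750e+02 -3.73599726e-03  9.80350746e+01] [482.49875644 101.22078981 230.09846229]
barfar [338.77999074 265.68805782]
barnear [340.95346372 172.73884553]
tcp [314.34718806 227.68324197]
handle [101.59726276 284.24149631]
```

View pics/t3.png

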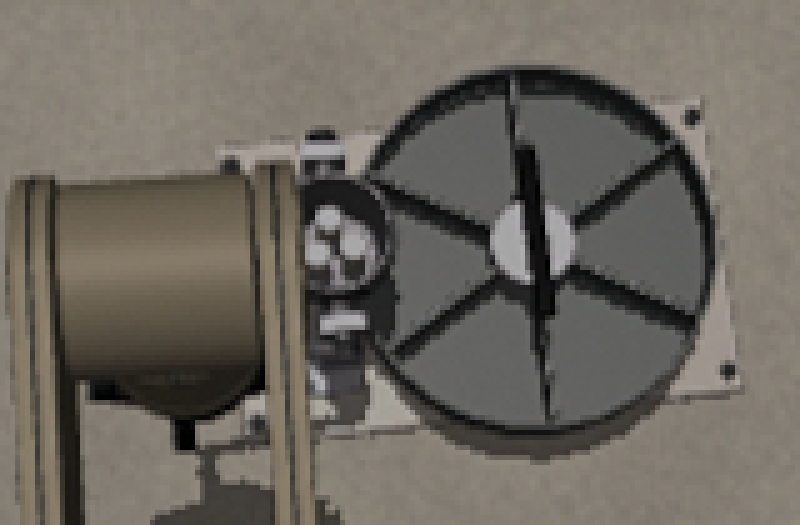

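```bash
python3 - <<'E'
from h import *
from bench import r
w=r.snapshot("wrist"); st=r.sense(); print(st["tool_pos"])
K["wrist"]=((w["fx"],w["fy"],w["cx"],w["cy"]),w["origin"],w["attitude"])
T=tw(188.1); 
for x in (11,-11):
  for d in (0,10,20,30,40): print(x,d,[np.round(proj("wrist",T.apply([x,y,-d])+st["tool_pos"]),0) for y in (-6,6)])
a=w["pixels"][180:345,235:395,::-1]; a=np.clip(a.astype(float)*2.5,0,255).astype(np.uint8)
cv2.imwrite("pics/w4z.png",cv2.resize(a,None,fx=3.6,fy=3.6,interpolation=cv2.INTER_CUBIC))
E
```

```text
[482.26554482 101.33355588 229.75846224]
11 0 [array([305., 211.]), array([324., 211.])]
11 10 [array([304., 217.]), array([324., 217.])]
11 20 [array([303., 223.]), array([325., 223.])]
11 30 [array([303., 229.]), array([325., 229.])]
11 40 [array([302., 237.]), array([326., 237.])]
-11 0 [array([305., 244.]), array([324., 244.])]
-11 10 [array([304., 251.]), array([324., 251.])]
-11 20 [array([304., 258.]), array([325., 258.])]
-11 30 [array([303., 267.]), array([325., 267.])]
-11 40 [array([302., 277.]), array([326., 277.])]
```

View pics/w4z.png

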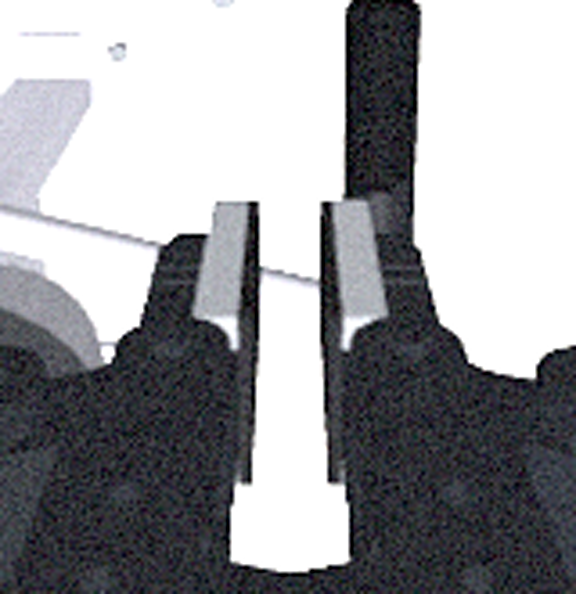

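```bash
python3 - <<'E'
from bench import r
print(r.tcp_to_grasp)
E
```

```text
18.700000000000003
```

jog_arm(targets=[[0,0,-0.02,0,0,0,0.6],[0,0.008,-0.03,0,0,0,0.5],[0,0.0168,-0.03,0,0,0,0.5],[0,0.0168,-0.03,0,0,0,0.5],[0,0.0168,-0.02,0,0,0,0.5]])

```text
time: 4.25
tool_pos: [480.7, 119.0, 251.0]
tcp_rot: [180.0, 0.2, -171.8]
ft_force: [0.6, 0.3, 0.1]
finger_gap: 42.9
```

jog_arm(targets=[[0,0,0.02,0,0,0,0.5],[0,0,0.035,0,0,0,0.5],[0,0,0.05,0,0,0,0.5],[0,0,0.06,0,0,0,0.5],[0,0,0.066,0,0,0,0.5]])

```text
time: 4.67
tool_pos: [478.4, 117.9, 180.8]
tcp_rot: [-180.0, -0.2, -171.9]
ft_force: [-0.7, 0.4, 0.4]
finger_gap: 42.4
```

```bash
python3 - <<'E'
from bench import r
import cv2,numpy as np
s=r.snapshot("wrist"); a=s["pixels"][160:345,205:425,::-1]
cv2.imwrite("pics/w5.png",cv2.resize(np.clip(a*2.2,0,255).astype(np.uint8),None,fx=3,fy=3))
s=r.snapshot("scene"); cv2.imwrite("pics/s5.png",cv2.resize(s["pixels"][130:230,325:425,::-1],None,fx=5,fy=5)); print(r.sense()["tool_pos"],r.sense()["ft_force"])
E
```

```text
[478.83805875 117.88351186 181.9784641 ] [0.16112702 0.05688863 0.35555981]
```

View pics/w5.png

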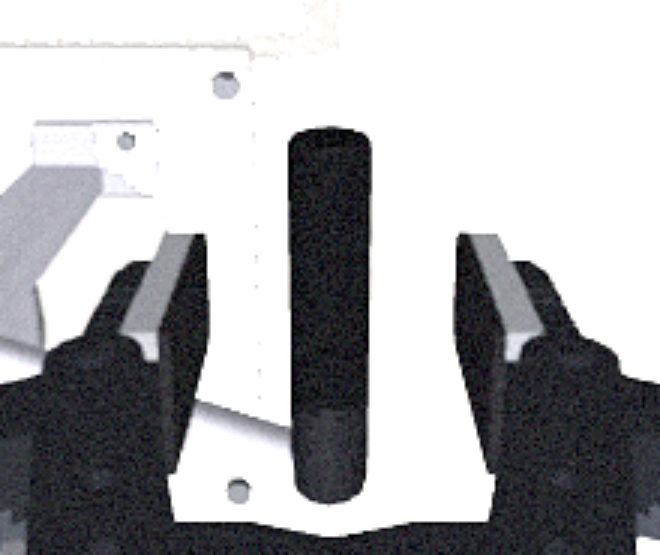

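View pics/s5.png

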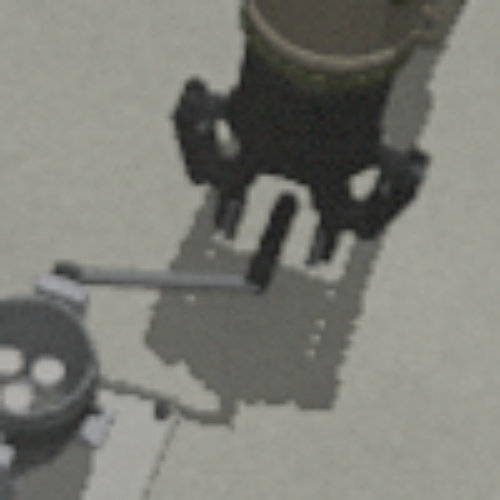

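The wrist view shows the bar at crop columns 290–370, between the pads. Pad spacing and bar width put the real fingertips roughly 25 mm behind the nominal TCP, which is why the first pinch passed over the bar. I'll go deeper, about 17 mm, and close again.

jog_arm(targets=[[0,0,0.006,0,0,0,0.5],[0,0,0.012,0,0,0,0.6],[0,0,0.017,0,0,0,0.7],[0,0,0.017,0,0,0,0.8],[0,0,0.017,0,0,0,0.8]])

```text
time: 5.18
tool_pos: [479.8, 118.0, 166.7]
tcp_rot: [-180.0, -0.0, -171.9]
ft_force: [0.6, -0.7, -0.4]
finger_gap: 17.3
```

jog_arm(targets=[[0,0,0,0,0,0,0.85],[0,0,0,0,0,0,0.9],[0,0,0,0,0,0,0.9],[0,0,0,0,0,0,0.9],[0,0,0,0,0,0,0.9]])

```text
time: 5.6
tool_pos: [480.0, 117.8, 167.0]
tcp_rot: [-180.0, -0.0, -171.9]
ft_force: [-0.1, -3.2, -0.2]
finger_gap: 13.2
```

```bash
python3 - <<'E'
from bench import r
import cv2,numpy as np
s=r.snapshot("wrist"); a=s["pixels"][160:345,205:425,::-1]
cv2.imwrite("pics/w6.png",cv2.resize(np.clip(a*2.2,0,255).astype(np.uint8),None,fx=3,fy=3))
print(r.sense()["tool_pos"],r.sense()["ft_force"])
E
```

```text
[479.9833458  117.77290314 166.95732914] [-0.49195001 -2.58140497 -1.7939779 ]
```

View pics/w6.png

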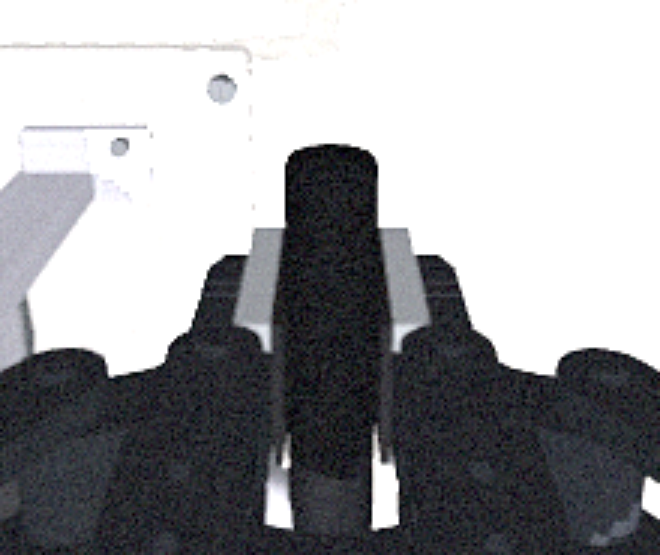

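The gap now stops at 13.2 mm on the bar, and the picture shows the bar filling the space between the pads. Starting the arc.

jog_arm(targets=[[0,-0.0028,-0.0053,0,0,0,0.9],[0,-0.006,-0.0104,0,0,0,0.9],[0,-0.0093,-0.0154,0,0,0,0.9],[0,-0.0129,-0.0202,0,0,0,0.9],[0,-0.0168,-0.0248,0,0,0,0.9]])

```text
time: 6.07
tool_pos: [482.3, 101.8, 192.5]
tcp_rot: [179.9, 0.0, -171.9]
ft_force: [-1.1, 5.1, -1.6]
finger_gap: 13.5
```

```bash
python3 - <<'E'
from bench import r
import cv2,numpy as np
s=r.snapshot("scene"); cv2.imwrite("pics/s7.png",cv2.resize(s["pixels"][130:275,225:425,::-1],None,fx=4,fy=4)); print(r.sense()["tool_pos"],r.sense()["ft_force"])
f=lambda t:np.array([120*np.sin(1.1-t),120*np.cos(1.1-t)])
for a in np.arange(.25,2.3,.25): print(round(a,2),[np.round((f(a+d)-f(a))/1000*[1,-1],4).tolist() for d in (.05,.1,.15,.2,.25)])
E
```

```text
[482.47165091 101.04085448 193.51514383] [-5.66335537  1.83560892  1.44934986]
0.25 [[-0.0041, -0.0044], [-0.0084, -0.0086], [-0.0128, -0.0126], [-0.0175, -0.0163], [-0.0224, -0.0198]]
0.5 [[-0.005, -0.0033], [-0.0102, -0.0063], [-0.0156, -0.009], [-0.021, -0.0115], [-0.0266, -0.0137]]
0.75 [[-0.0057, -0.0019], [-0.0115, -0.0035], [-0.0173, -0.0049], [-0.0232, -0.0059], [-0.0292, -0.0067]]
1.0 [[-0.006, -0.0004], [-0.012, -0.0006], [-0.018, -0.0004], [-0.024, -0.0], [-0.0299, 0.0007]]
1.25 [[-0.0059, 0.001], [-0.0118, 0.0024], [-0.0175, 0.004], [-0.0232, 0.0059], [-0.0288, 0.0081]]
1.5 [[-0.0055, 0.0025], [-0.0108, 0.0052], [-0.016, 0.0082], [-0.021, 0.0115], [-0.0259, 0.015]]
1.75 [[-0.0047, 0.0037], [-0.0092, 0.0077], [-0.0135, 0.0119], [-0.0175, 0.0163], [-0.0214, 0.0209]]
2.0 [[-0.0036, 0.0048], [-0.007, 0.0098], [-0.0101, 0.0149], [-0.0129, 0.0202], [-0.0155, 0.0256]]
2.25 [[-0.0023, 0.0055], [-0.0043, 0.0112], [-0.0061, 0.0169], [-0.0076, 0.0227], [-0.0087, 0.0286]]
```

View pics/s7.png

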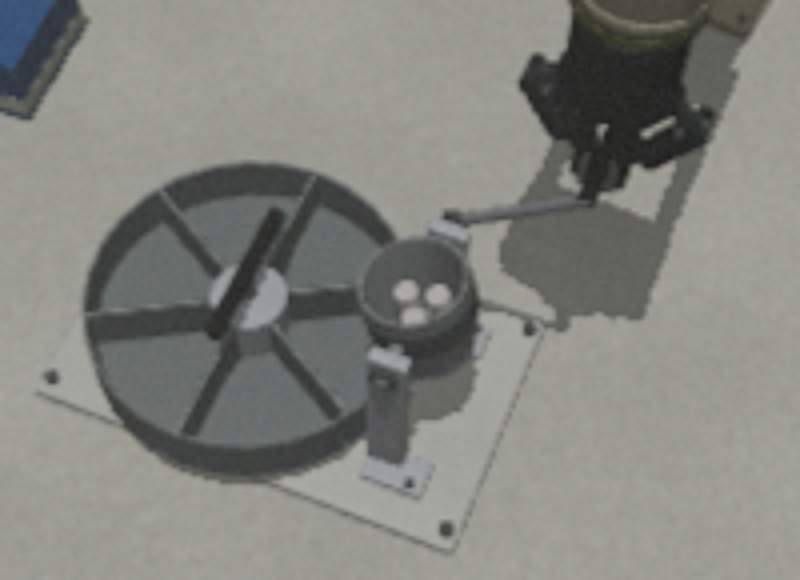

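The lever end is up with the gripper at crop (590,195), the cup is tilting, and forces are small. I'll continue along the arc.

jog_arm(targets=[[0,-0.0041,-0.0044,0,0,0,0.9],[0,-0.0084,-0.0086,0,0,0,0.9],[0,-0.0128,-0.0126,0,0,0,0.9],[0,-0.0175,-0.0163,0,0,0,0.9],[0,-0.0224,-0.0198,0,0,0,0.9]])

```text
time: 6.53
tool_pos: [485.3, 80.9, 213.2]
tcp_rot: [179.8, 0.1, -171.8]
ft_force: [-7.3, 10.5, 8.3]
finger_gap: 13.2
```

jog_arm(targets=[[0,-0.005,-0.0033,0,0,0,0.9],[0,-0.0102,-0.0063,0,0,0,0.9],[0,-0.0156,-0.009,0,0,0,0.9],[0,-0.021,-0.0115,0,0,0,0.9],[0,-0.0266,-0.0137,0,0,0,0.9]])

```text
time: 6.95
tool_pos: [489.6, 53.8, 227.3]
tcp_rot: [179.9, 0.1, -171.9]
ft_force: [-4.2, 4.6, 3.0]
finger_gap: 13.3
```

jog_arm(targets=[[0,-0.0057,-0.0019,0,0,0,0.9],[0,-0.0115,-0.0035,0,0,0,0.9],[0,-0.0173,-0.0049,0,0,0,0.9],[0,-0.0232,-0.0059,0,0,0,0.9],[0,-0.0292,-0.0067,0,0,0,0.9]])

```text
time: 7.37
tool_pos: [493.8, 24.3, 233.3]
tcp_rot: [180.0, 0.1, -171.9]
ft_force: [-1.9, 5.3, 8.0]
finger_gap: 12.7
```

jog_arm(targets=[[0,-0.006,-0.0004,0,0,0,0.9],[0,-0.012,-0.0006,0,0,0,0.9],[0,-0.018,-0.0004,0,0,0,0.9],[0,-0.024,0,0,0,0,0.9],[0,-0.0299,0.0007,0,0,0,0.9]])

```text
time: 7.78
tool_pos: [498.1, -6.3, 231.7]
tcp_rot: [-180.0, 0.1, -171.9]
ft_force: [0.1, 4.5, 5.5]
finger_gap: 13.4
```

jog_arm(targets=[[0,-0.0059,0.001,0,0,0,0.9],[0,-0.0118,0.0024,0,0,0,0.9],[0,-0.0175,0.004,0,0,0,0.9],[0,-0.0232,0.0059,0,0,0,0.9],[0,-0.0288,0.0081,0,0,0,0.9]])

```text
time: 8.2
tool_pos: [501.8, -34.8, 223.0]
tcp_rot: [-180.0, 0.0, -171.9]
ft_force: [2.8, 3.7, 0.7]
finger_gap: 13.4
```

```bash
python3 - <<'E'
from bench import r
import cv2,numpy as np
s=r.snapshot("scene"); cv2.imwrite("pics/s8.png",cv2.resize(s["pixels"][130:275,225:425,::-1],None,fx=4,fy=4)); print(r.sense()["tool_pos"],r.sense()["ft_force"])
E
```

```text
[501.87327035 -35.67345601 222.45255974] [ 3.97970356 -0.44653063  2.19664356]
```

View pics/s8.png

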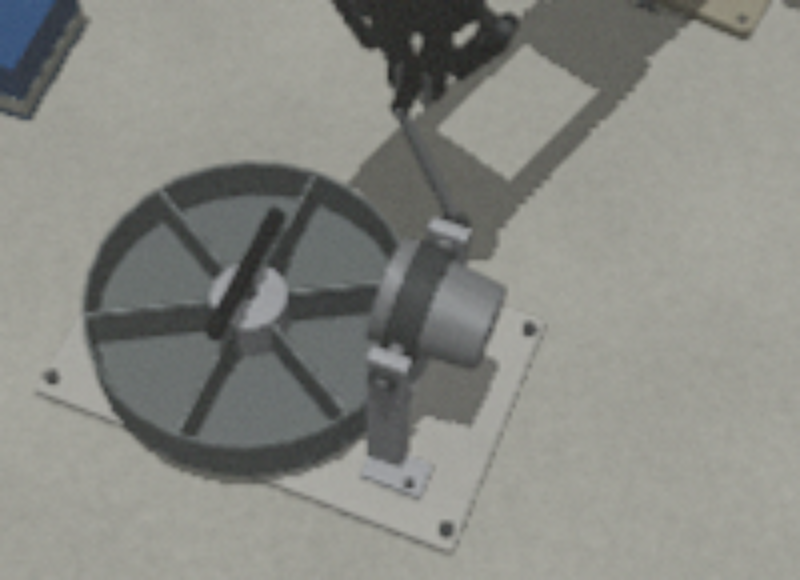

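The cup is tilted about 1.5 rad, with its mouth facing the drum. I'll go on to 2.0 rad, then slowly to about 2.3.

jog_arm(targets=[[0,-0.0055,0.0025,0,0,0,0.9],[0,-0.0108,0.0052,0,0,0,0.9],[0,-0.016,0.0082,0,0,0,0.9],[0,-0.021,0.0115,0,0,0,0.9],[0,-0.0259,0.015,0,0,0,0.9]])

```text
time: 8.67
tool_pos: [505.1, -60.2, 207.6]
tcp_rot: [180.0, -0.0, -171.9]
ft_force: [2.2, 3.1, 3.5]
finger_gap: 13.0
```

jog_arm(targets=[[0,-0.0047,0.0037,0,0,0,0.9],[0,-0.0092,0.0077,0,0,0,0.9],[0,-0.0135,0.0119,0,0,0,0.9],[0,-0.0175,0.0163,0,0,0,0.9],[0,-0.0214,0.0209,0,0,0,0.9]])

```text
time: 9.08
tool_pos: [508.1, -81.5, 186.7]
tcp_rot: [-180.0, -0.0, -171.9]
ft_force: [-0.7, 1.2, 3.2]
finger_gap: 13.2
```

jog_arm(targets=[[0,-0.0018,0.0024,0,0,0,0.9],[0,-0.0036,0.0048,0,0,0,0.9],[0,-0.0053,0.0073,0,0,0,0.9],[0,-0.007,0.0098,0,0,0,0.9],[0,-0.0086,0.0123,0,0,0,0.9]])

```text
time: 9.5
tool_pos: [509.2, -89.4, 174.5]
tcp_rot: [180.0, -0.0, -171.9]
ft_force: [-0.7, 2.6, 1.7]
finger_gap: 13.3
```

jog_arm(targets=[[0,-0.0015,0.0025,0,0,0,0.9],[0,-0.0029,0.0052,0,0,0,0.9],[0,-0.0043,0.0078,0,0,0,0.9],[0,-0.0056,0.0105,0,0,0,0.9],[0,-0.0068,0.0133,0,0,0,0.9]])

```text
time: 9.92
tool_pos: [510.3, -96.4, 161.3]
tcp_rot: [-180.0, -0.0, -171.9]
ft_force: [-1.9, 1.4, 2.9]
finger_gap: 13.4
```

```bash
python3 - <<'E'
from bench import r
import cv2,numpy as np
s=r.snapshot("scene"); cv2.imwrite("pics/s9.png",cv2.resize(s["pixels"][130:275,225:425,::-1],None,fx=4,fy=4)); print(r.sense()["tool_pos"],r.sense()["ft_force"])
E
```

```text
[510.2700851  -96.64243556 160.74025976] [-0.04727832  0.58314424  0.29721595]
```

View pics/s9.png

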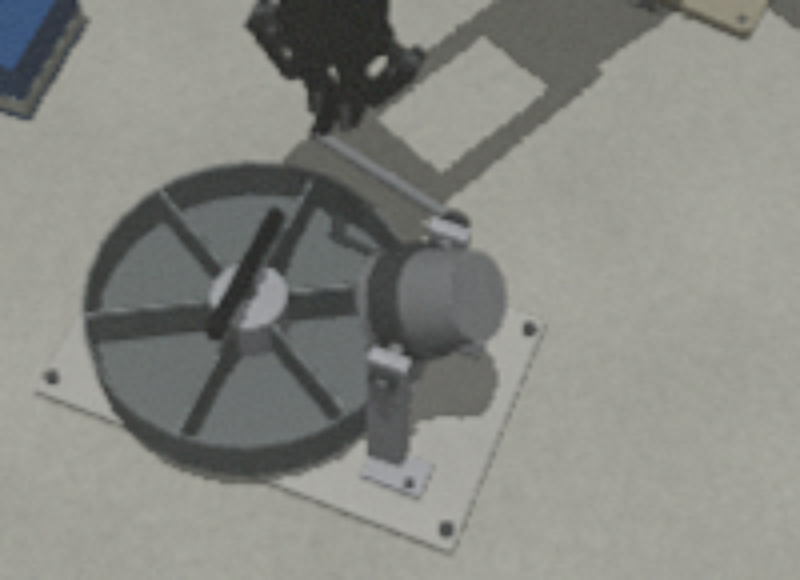

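jog_arm(targets=[[0,-0.0012,0.0027,0,0,0,0.9],[0,-0.0023,0.0055,0,0,0,0.9],[0,-0.0033,0.0083,0,0,0,0.9],[0,-0.0043,0.0112,0,0,0,0.9],[0,-0.0043,0.0112,0,0,0,0.9]])

```text
time: 10.38
tool_pos: [510.9, -100.7, 149.6]
tcp_rot: [-180.0, -0.0, -171.9]
ft_force: [-0.8, 1.5, -0.2]
finger_gap: 13.4
```

jog_arm(targets=[[0,0,0,0,0,0,0.9],[0,0,0,0,0,0,0.9],[0,0,0,0,0,0,0.9],[0,0,0,0,0,0,0.9],[0,0,0,0,0,0,0.9]])

```text
time: 10.8
tool_pos: [510.9, -100.5, 150.3]
tcp_rot: [-180.0, -0.0, -171.9]
ft_force: [-2.8, 0.1, -0.5]
finger_gap: 13.3
```

```bash
python3 - <<'E'
from bench import r
import cv2,numpy as np
s=r.snapshot("top"); a=cv2.resize(s["pixels"][150:255,260:400,::-1],None,fx=5,fy=5)
s=r.snapshot("scene"); b=cv2.resize(s["pixels"][155:265,235:395,::-1],None,fx=5,fy=5)
cv2.imwrite("pics/t10.png",a);cv2.imwrite("pics/s10.png",b); print(r.sense()["tool_pos"],r.sense()["ft_force"])
E
```

```text
[ 510.86687631 -100.47220386  150.32357431] [-1.81473457  1.60021196 -0.80875453]
```

View pics/t10.png

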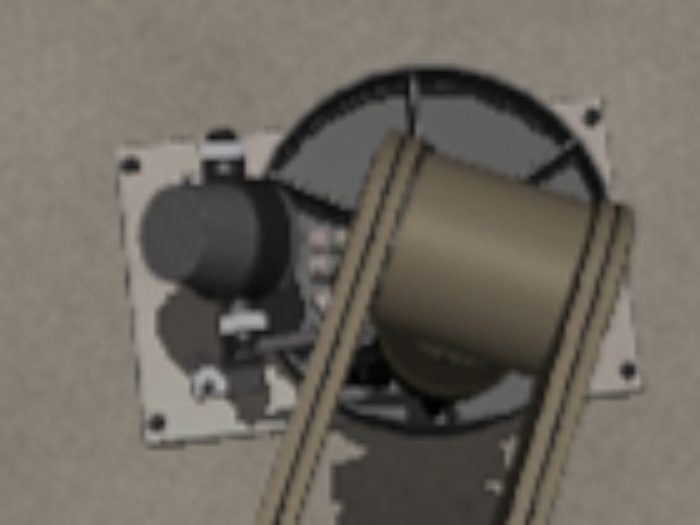

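View pics/s10.png

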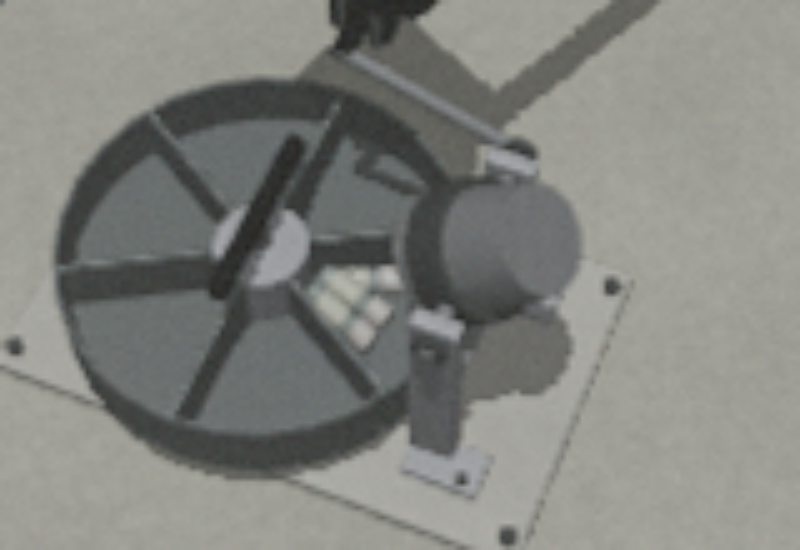

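The scene view shows three vials lying together in the pocket under the cup, around crop (355,300). Now the arc back.

```bash
python3 - <<'E'
import numpy as np
f=lambda t:np.array([120*np.sin(1.1-t),120*np.cos(1.1-t)])
for a in np.arange(2.35,0,-.3): print(round(a,2),[np.round((f(a-d)-f(a))/1000*[1,-1],4).tolist() for d in (.06,.12,.18,.24,.3)])
E
```

```text
2.35 [[0.0025, -0.0068], [0.0053, -0.0134], [0.0086, -0.0198], [0.0123, -0.026], [0.0163, -0.032]]
2.05 [[0.0044, -0.0057], [0.0091, -0.0112], [0.0141, -0.0163], [0.0194, -0.0212], [0.025, -0.0257]]
1.75 [[0.0059, -0.0042], [0.012, -0.008], [0.0183, -0.0115], [0.0248, -0.0145], [0.0315, -0.0172]]
1.45 [[0.0068, -0.0023], [0.0138, -0.0041], [0.0208, -0.0055], [0.028, -0.0066], [0.0352, -0.0071]]
1.15 [[0.0072, -0.0001], [0.0144, 0.0001], [0.0216, 0.0009], [0.0287, 0.002], [0.0357, 0.0036]]
0.85 [[0.0069, 0.002], [0.0137, 0.0044], [0.0203, 0.0072], [0.0268, 0.0104], [0.033, 0.014]]
0.55 [[0.006, 0.0039], [0.0118, 0.0082], [0.0173, 0.0129], [0.0225, 0.0178], [0.0274, 0.0231]]
0.25 [[0.0046, 0.0055], [0.0088, 0.0114], [0.0127, 0.0174], [0.0162, 0.0237], [0.0194, 0.0302]]
```

jog_arm(targets=[[0,0.0025,-0.0068,0,0,0,0.9],[0,0.0053,-0.0134,0,0,0,0.9],[0,0.0086,-0.0198,0,0,0,0.9],[0,0.0123,-0.026,0,0,0,0.9],[0,0.0163,-0.032,0,0,0,0.9]])

```text
time: 11.32
tool_pos: [508.6, -84.4, 183.4]
tcp_rot: [-179.9, -0.0, -171.9]
ft_force: [-2.0, -2.6, -2.1]
finger_gap: 12.9
```

jog_arm(targets=[[0,0.0044,-0.0057,0,0,0,0.9],[0,0.0091,-0.0112,0,0,0,0.9],[0,0.0141,-0.0163,0,0,0,0.9],[0,0.0194,-0.0212,0,0,0,0.9],[0,0.025,-0.0257,0,0,0,0.9]])

```text
time: 11.73
tool_pos: [505.3, -60.6, 210.0]
tcp_rot: [-179.8, 0.0, -172.0]
ft_force: [-3.7, -9.3, 4.7]
finger_gap: 13.2
```

jog_arm(targets=[[0,0.0059,-0.0042,0,0,0,0.9],[0,0.012,-0.008,0,0,0,0.9],[0,0.0183,-0.0115,0,0,0,0.9],[0,0.0248,-0.0145,0,0,0,0.9],[0,0.0315,-0.0172,0,0,0,0.9]])

```text
time: 12.15
tool_pos: [501.4, -28.9, 227.7]
tcp_rot: [-179.9, 0.2, -171.9]
ft_force: [-2.3, -4.3, 3.3]
finger_gap: 13.2
```

jog_arm(targets=[[0,0.0068,-0.0023,0,0,0,0.9],[0,0.0138,-0.0041,0,0,0,0.9],[0,0.0208,-0.0055,0,0,0,0.9],[0,0.028,-0.0066,0,0,0,0.9],[0,0.0352,-0.0071,0,0,0,0.9]])

```text
time: 12.57
tool_pos: [496.3, 7.2, 233.2]
tcp_rot: [-180.0, 0.1, -171.9]
ft_force: [0.9, -3.7, 2.5]
finger_gap: 13.3
```

jog_arm(targets=[[0,0.0072,-0.0001,0,0,0,0.9],[0,0.0144,0.0001,0,0,0,0.9],[0,0.0216,0.0009,0,0,0,0.9],[0,0.0287,0.002,0,0,0,0.9],[0,0.0357,0.0036,0,0,0,0.9]])

```text
time: 12.98
tool_pos: [490.9, 42.7, 228.7]
tcp_rot: [180.0, 0.0, -171.9]
ft_force: [5.8, -2.3, -2.6]
finger_gap: 12.9
```

jog_arm(targets=[[0,0.0069,0.002,0,0,0,0.9],[0,0.0137,0.0044,0,0,0,0.9],[0,0.0203,0.0072,0,0,0,0.9],[0,0.0268,0.0104,0,0,0,0.9],[0,0.033,0.014,0,0,0,0.9]])

```text
time: 13.4
tool_pos: [485.9, 75.1, 214.3]
tcp_rot: [-180.0, -0.0, -171.9]
ft_force: [1.4, -0.6, 4.3]
finger_gap: 13.2
```

jog_arm(targets=[[0,0.006,0.0039,0,0,0,0.9],[0,0.0118,0.0082,0,0,0,0.9],[0,0.0173,0.0129,0,0,0,0.9],[0,0.0225,0.0178,0,0,0,0.9],[0,0.0274,0.0231,0,0,0,0.9]])

```text
time: 13.82
tool_pos: [481.9, 102.1, 191.0]
tcp_rot: [-180.0, -0.0, -171.9]
ft_force: [1.7, -3.8, 1.5]
finger_gap: 13.3
```

jog_arm(targets=[[0,0.0039,0.0045,0,0,0,0.9],[0,0.0075,0.0094,0,0,0,0.9],[0,0.0108,0.0144,0,0,0,0.9],[0,0.0139,0.0196,0,0,0,0.9],[0,0.0168,0.0248,0,0,0,0.9]])

```text
time: 14.23
tool_pos: [479.9, 118.1, 166.6]
tcp_rot: [-180.0, -0.0, -171.9]
ft_force: [-5.3, -21.4, 34.4]
finger_gap: 13.3
```

The force rose to (-21, +34) N at the end, so the lever is against its upright stop. Releasing and rising.

jog_arm(targets=[[0,0,-0.001,0,0,0,0.7],[0,0,-0.001,0,0,0,0.6],[0,0,-0.001,0,0,0,0.5],[0,0,-0.01,0,0,0,0.5],[0,0,-0.03,0,0,0,0.5]])

```text
time: 14.65
tool_pos: [478.0, 118.1, 194.6]
tcp_rot: [180.0, -0.3, -171.9]
ft_force: [-0.7, 0.2, -0.5]
finger_gap: 42.6
```

jog_arm(targets=[[0,0,-0.025,0,0,0,0.5],[0,0,-0.05,0,0,0,0.5],[0,0,-0.075,0,0,0,0.5],[0,0,-0.09,0,0,0,0.5],[0,0,-0.09,0,0,0,0.5]])

```text
time: 15.07
tool_pos: [481.8, 118.6, 292.1]
tcp_rot: [180.0, 0.4, -171.9]
ft_force: [0.3, -0.2, 0.0]
finger_gap: 43.0
```

```bash
python3 - <<'E'
from bench import r
import cv2,numpy as np
s=r.snapshot("wrist"); cv2.imwrite("pics/w11.png",s["pixels"][:,:,::-1])
s=r.snapshot("scene"); cv2.imwrite("pics/s11f.png",s["pixels"][:,:,::-1]); b=cv2.resize(s["pixels"][155:265,235:395,::-1],None,fx=5,fy=5)
cv2.imwrite("pics/s11.png",b); print(r.sense()["tool_pos"],r.sense()["ft_force"],r.sense()["tcp_rot"])
a=cv2.imread("pics/scene0.png").max(2).astype(int); b=s["pixels"].max(2).astype(int)
for n,i in(("before",a),("now",b)):
    m=(i[165:190,366:390]<66); ys,xs=np.where(m); print(n,m.sum(),xs.mean()+366,ys.mean()+165)
from h import *
print(step(np.r_[r.sense()["tool_pos"][:2],0],188.1,AX,188.1))
E
```

```text
[480.31226687 118.37290172 287.60406546] [ 0.19307927 -0.55290468 -0.13280639] [ 1.79986842e+02  9.09016144e-02 -1.71908799e+02]
before 71 378.943661971831 177.8450704225352
now 79 378.8481012658228 178.2405063291139
(array([-0.1067, -0.2477, -0.    ]), np.float64(-0.0))
```

View pics/s11.png

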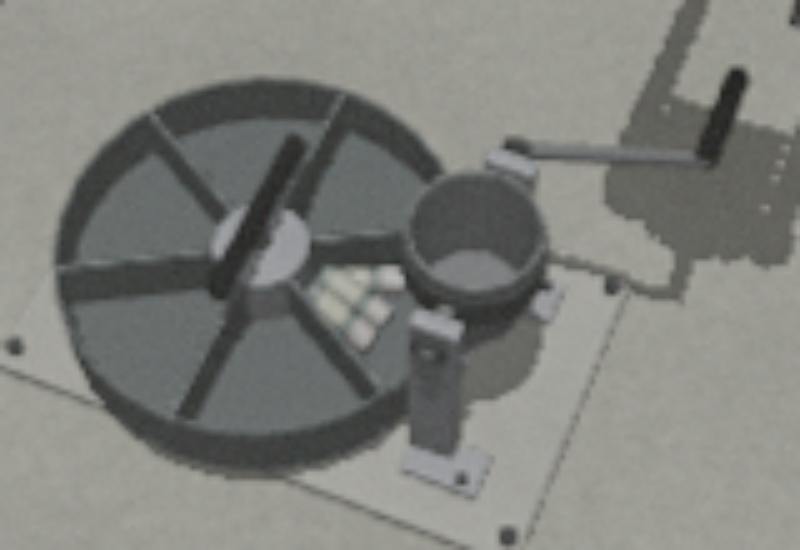

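View pics/w11.png

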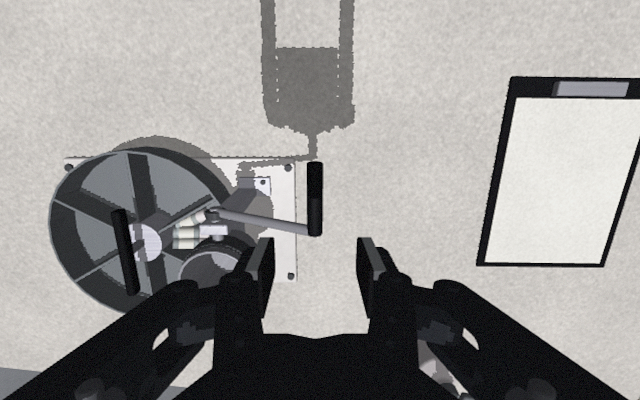

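The cup is upright and empty, and the lever bar is back at its start pixel (378.85,178.2 against 378.94,177.8). The three vials sit at about crop (355,300) in the pocket. Next, over the carousel axis.

jog_arm(targets=[[-0.0107,-0.0248,0,0,0,0,0.5],[-0.0213,-0.0495,0,0,0,0,0.5],[-0.032,-0.0743,0,0,0,0,0.5],[-0.0427,-0.0991,0,0,0,0,0.5],[-0.0533,-0.1238,0,0,0,0,0.5]])

```text
time: 15.58
tool_pos: [549.8, 2.2, 284.9]
tcp_rot: [180.0, -0.2, -171.9]
ft_force: [-0.6, 1.5, -0.1]
finger_gap: 42.3
```

jog_arm(targets=[[-0.0107,-0.0248,0,0,0,0,0.5],[-0.0213,-0.0495,0,0,0,0,0.5],[-0.032,-0.0743,0,0,0,0,0.5],[-0.0427,-0.0991,0,0,0,0,0.5],[-0.0533,-0.1238,0,0,0,0,0.5]])

```text
time: 16.0
tool_pos: [620.0, -112.9, 284.6]
tcp_rot: [179.9, -0.2, -171.9]
ft_force: [0.5, 0.2, 1.0]
finger_gap: 42.6
```

jog_arm(targets=[[0,0,0.03,0,0,0,0.5],[0,0,0.06,0,0,0,0.5],[0,0,0.09,0,0,0,0.5],[0,0,0.1,0,0,0,0.5],[0,0,0.1,0,0,0,0.5]])

```text
time: 16.42
tool_pos: [617.0, -111.0, 181.1]
tcp_rot: [179.8, -0.5, -171.9]
ft_force: [-0.2, 0.2, -0.8]
finger_gap: 42.3
```

```bash
python3 - <<'E'
from bench import r
import cv2,numpy as np
s=r.snapshot("wrist"); cv2.imwrite("pics/w12.png",s["pixels"][:,:,::-1])
s=r.snapshot("scene"); b=cv2.resize(s["pixels"][125:265,235:395,::-1],None,fx=4,fy=4)
cv2.imwrite("pics/s12.png",b); print(r.sense()["tool_pos"],r.sense()["ft_force"],r.sense()["tcp_rot"])
a=cv2.imread("pics/scene0.png").max(2).astype(int); b=s["pixels"].max(2).astype(int)
for n,i in(("before",a),("now",b)):
    m=(i[165:190,366:390]<90); ys,xs=np.where(m); print(n,m.sum(),xs.mean()+366,ys.mean()+165)
E
```

```text
[ 620.10208167 -111.70338899  187.14540583] [-0.68687468 -0.08173891  1.67789621] [ 1.79980090e+02 -4.09863435e-02 -1.71898567e+02]
before 96 378.0729166666667 178.90625
now 92 378.3478260869565 178.55434782608697
```

View pics/w12.png

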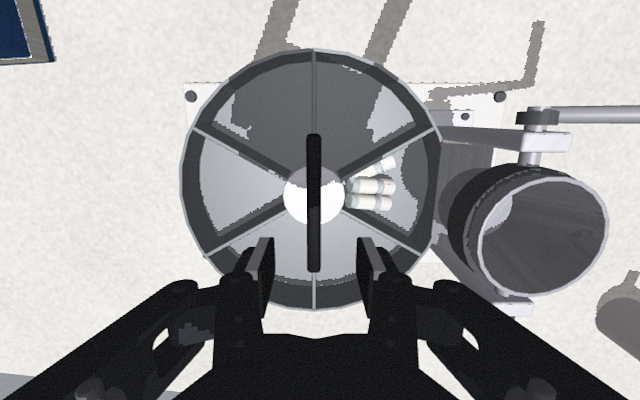

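View pics/s12.png

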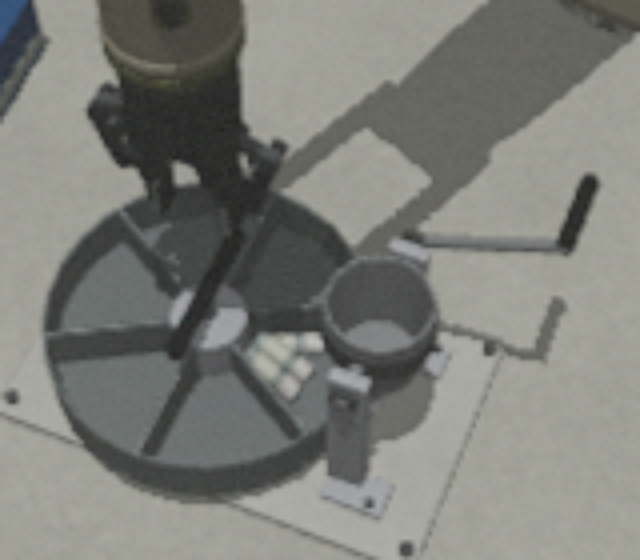

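In the wrist view the T-handle runs straight down column 314, rows 135–270, midway between the fingers at columns 272 and 357. Descending in two stages.

jog_arm(targets=[[0,0,0.025,0,0,0,0.5],[0,0,0.05,0,0,0,0.5],[0,0,0.07,0,0,0,0.5],[0,0,0.085,0,0,0,0.5],[0,0,0.085,0,0,0,0.5]])

```text
time: 16.93
tool_pos: [619.5, -111.5, 100.5]
tcp_rot: [179.9, -0.1, -171.9]
ft_force: [-0.4, -0.1, -0.7]
finger_gap: 42.5
```

```bash
python3 - <<'E'
from bench import r
import cv2,numpy as np
s=r.snapshot("wrist"); cv2.imwrite("pics/w13.png",np.clip(s["pixels"][:,:,::-1]*1.6,0,255).astype(np.uint8))
s=r.snapshot("scene"); b=cv2.resize(s["pixels"][125:265,235:395,::-1],None,fx=4,fy=4)
cv2.imwrite("pics/s13.png",b); print(r.sense()["tool_pos"],r.sense()["ft_force"],r.sense()["tcp_rot"])
E
```

```text
[ 621.37712311 -112.00746097  104.01306567] [0.41451815 0.63454466 0.37214971] [-1.79950866e+02  1.14437048e-01 -1.71894509e+02]
```

View pics/w13.png

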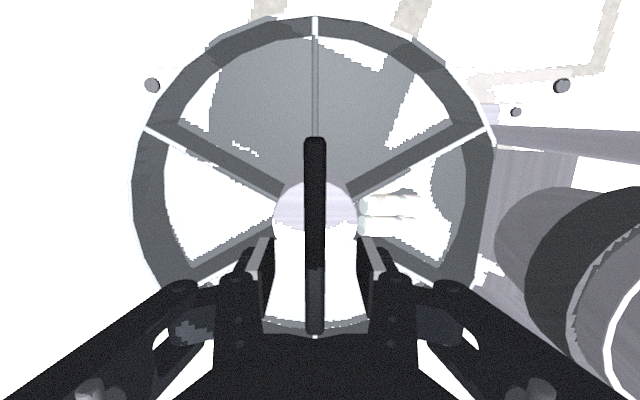

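View pics/s13.png

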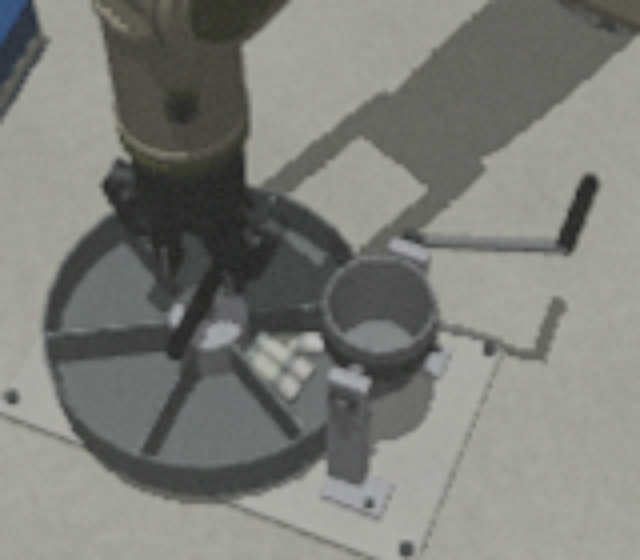

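Still above the bar: it is about 21 px wide (depth about 168 mm) against about 151 mm for the tips. The cup is clear to the right. Going down 24 mm more and closing.

jog_arm(targets=[[0,0,0.01,0,0,0,0.5],[0,0,0.018,0,0,0,0.5],[0,0,0.024,0,0,0,0.5],[0,0,0.024,0,0,0,0.6],[0,0,0.024,0,0,0,0.7]], newtons=70)

```text
time: 17.45
tool_pos: [619.8, -111.8, 77.3]
tcp_rot: [180.0, -0.1, -171.9]
ft_force: [0.1, -0.8, 0.7]
finger_gap: 25.8
```

jog_arm(targets=[[0,0,0,0,0,0,0.75],[0,0,0,0,0,0,0.8],[0,0,0,0,0,0,0.85],[0,0,0,0,0,0,0.9],[0,0,0,0,0,0,0.95]], newtons=70)

```text
time: 17.87
tool_pos: [620.6, -111.8, 78.6]
tcp_rot: [-180.0, 0.0, -171.9]
ft_force: [-1.7, 2.2, 4.0]
finger_gap: 10.0
```

```bash
python3 - <<'E'
from bench import r
import cv2,numpy as np
s=r.snapshot("wrist"); cv2.imwrite("pics/w14.png",np.clip(s["pixels"][:,:,::-1]*1.6,0,255).astype(np.uint8))
q=r.sense();print(q["tool_pos"],q["ft_force"],q["tcp_rot"],q["finger_gap"],q["joint_pos"])
E
```

```text
[ 620.62455601 -111.77431492   78.63537482] [-1.61122016  2.16218792  5.03971478] [-1.79996807e+02  4.07540057e-02 -1.71903647e+02] 9.727287264909199 [-1.48747218e+01  1.69011632e+01  8.74254307e+01  1.33840144e-02
  7.56346383e+01 -1.12974390e+02]
```

View pics/w14.png

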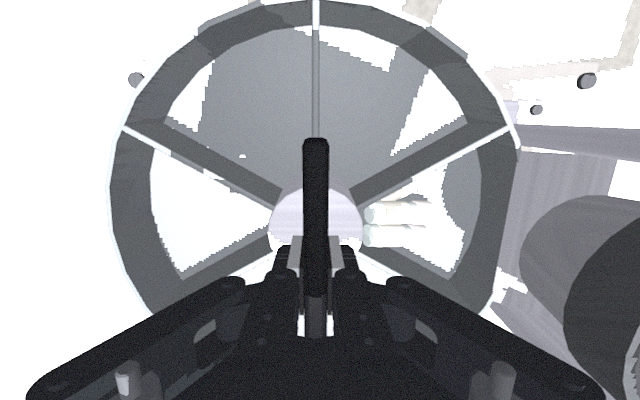

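Fingers stop at 10 mm on the bar (4 mm was commanded), but the bite may be shallow. Opening slightly, going 6 mm deeper and re-gripping.

jog_arm(targets=[[0,0,0,0,0,0,0.75],[0,0,0,0,0,0,0.72],[0,0,0.003,0,0,0,0.72],[0,0,0.006,0,0,0,0.72],[0,0,0.006,0,0,0,0.8]], newtons=70)

```text
time: 18.33
tool_pos: [619.7, -111.8, 70.7]
tcp_rot: [180.0, -0.1, -171.9]
ft_force: [0.7, -0.5, -0.6]
finger_gap: 17.0
```

jog_arm(targets=[[0,0,0,0,0,0,0.85],[0,0,0,0,0,0,0.9],[0,0,0,0,0,0,0.95],[0,0,0,0,0,0,0.95],[0,0,0,0,0,0,0.95]], newtons=70)

```text
time: 18.75
tool_pos: [619.9, -111.8, 71.5]
tcp_rot: [180.0, -0.0, -171.9]
ft_force: [-0.6, -0.5, -3.2]
finger_gap: 10.3
```

jog_arm(targets=[[0,0,0,0,0,0.05,0.95],[0,0,0,0,0,0.1,0.95],[0,0,0,0,0,0.15,0.95],[0,0,0,0,0,0.2,0.95],[0,0,0,0,0,0.25,0.95]])

```text
time: 19.17
tool_pos: [619.9, -111.6, 71.5]
tcp_rot: [180.0, -0.1, 173.6]
ft_force: [-0.8, 0.4, -3.0]
finger_gap: 10.4
```

```bash
python3 - <<'E'
from bench import r
import cv2,numpy as np
s=r.snapshot("wrist"); cv2.imwrite("pics/w15.png",np.clip(s["pixels"][:,:,::-1]*1.6,0,255).astype(np.uint8))
s=r.snapshot("scene"); b=cv2.resize(s["pixels"][125:265,235:395,::-1],None,fx=4,fy=4)
cv2.imwrite("pics/s15.png",b)
q=r.sense();print(q["tool_pos"],q["ft_force"],q["wrist_torque"],q["tcp_rot"],q["finger_gap"])
E
```

```text
[ 619.95211061 -111.63890377   71.53615413] [-1.55885412  0.72669527 -3.5169024 ] [0.18300546 0.28404933 0.23112739] [ 1.79985194e+02 -4.85793857e-02  1.73727588e+02] 10.89383003688954
```

View pics/w15.png

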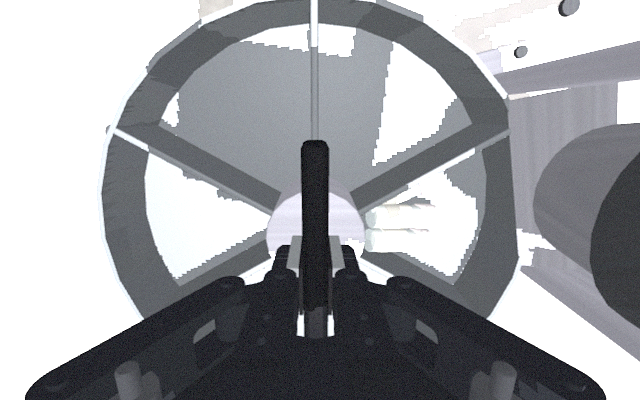

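View pics/s15.png

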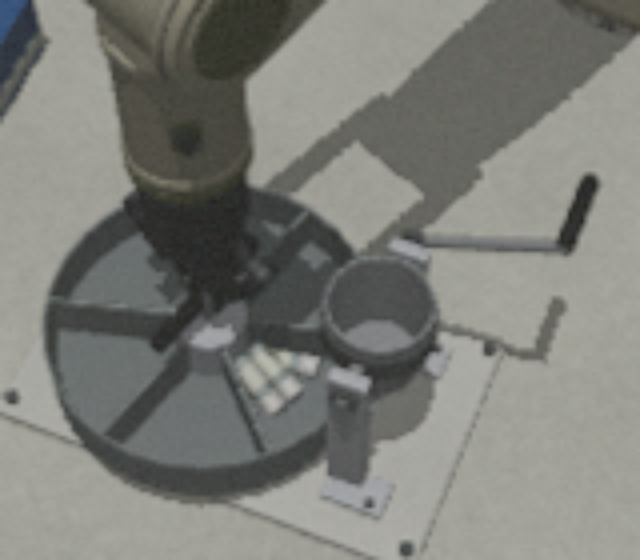

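The carousel turns with the hand clockwise: the partitions stay fixed in the wrist view, and the torque is small. I'll carry on to 60°.

jog_arm(targets=[[0,0,0,0,0,0.055,0.95],[0,0,0,0,0,0.11,0.95],[0,0,0,0,0,0.165,0.95],[0,0,0,0,0,0.22,0.95],[0,0,0,0,0,0.275,0.95]])

```text
time: 19.68
tool_pos: [620.0, -111.4, 71.5]
tcp_rot: [180.0, -0.1, 158.0]
ft_force: [-1.5, 2.5, -3.1]
finger_gap: 10.4
```

jog_arm(targets=[[0,0,0,0,0,0.055,0.95],[0,0,0,0,0,0.11,0.95],[0,0,0,0,0,0.165,0.95],[0,0,0,0,0,0.22,0.95],[0,0,0,0,0,0.275,0.95]])

```text
time: 20.1
tool_pos: [620.1, -111.2, 71.5]
tcp_rot: [180.0, -0.1, 142.2]
ft_force: [0.5, 3.4, -3.8]
finger_gap: 10.3
```

jog_arm(targets=[[0,0,0,0,0,0.055,0.95],[0,0,0,0,0,0.11,0.95],[0,0,0,0,0,0.165,0.95],[0,0,0,0,0,0.21,0.95],[0,0,0,0,0,0.247,0.95]])

```text
time: 20.52
tool_pos: [620.3, -111.1, 71.6]
tcp_rot: [180.0, -0.1, 128.1]
ft_force: [-0.1, 2.8, -3.6]
finger_gap: 10.6
```

jog_arm(targets=[[0,0,0,0,0,0,0.95],[0,0,0,0,0,0,0.95],[0,0,0,0,0,0,0.8],[0,0,0,0,0,0,0.7],[0,0,0,0,0,0,0.55]])

```text
time: 20.93
tool_pos: [620.9, -112.6, 72.8]
tcp_rot: [180.0, 0.1, 128.1]
ft_force: [0.6, -0.1, 0.2]
finger_gap: 36.7
```

jog_arm(targets=[[0,0,-0.002,0,0,0,0.5],[0,0,-0.015,0,0,0,0.5],[0,0,-0.04,0,0,0,0.5],[0,0,-0.07,0,0,0,0.5],[0,0,-0.1,0,0,0,0.5]])

```text
time: 21.35
tool_pos: [620.0, -112.0, 173.9]
tcp_rot: [-180.0, -0.0, 128.1]
ft_force: [0.7, -0.8, 0.1]
finger_gap: 42.8
```

jog_arm(targets=[[0,0,-0.03,0,0,0,0.5],[0,0,-0.06,0,0,0,0.5],[0,0,-0.09,0,0,0,0.5],[0,0,-0.12,0,0,0,0.5],[0,0,-0.15,0,0,0,0.5]])

```text
time: 21.77
tool_pos: [620.1, -112.0, 325.2]
tcp_rot: [179.9, 0.1, 128.1]
ft_force: [1.2, -0.5, 0.2]
finger_gap: 43.0
```

```bash
python3 - <<'E'
from bench import r
import cv2,numpy as np
s=r.snapshot("wrist"); cv2.imwrite("pics/w16.png",s["pixels"][:,:,::-1])
s=r.snapshot("scene"); b=cv2.resize(s["pixels"][125:265,235:395,::-1],None,fx=4,fy=4)
cv2.imwrite("pics/s16.png",b)
q=r.sense();print(q["time"],q["tool_pos"],q["ft_force"],q["tcp_rot"],q["finger_gap"])
E
```

```text
21.8667 [ 622.49383544 -112.62186892  331.10027935] [ 0.40328031 -0.23622572  0.34579668] [179.58014118   0.57283988 128.10279456] 42.7020177741472
```

View pics/w16.png

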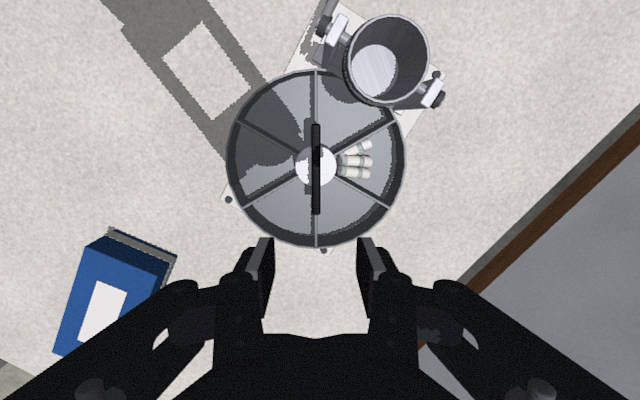

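View pics/s16.png

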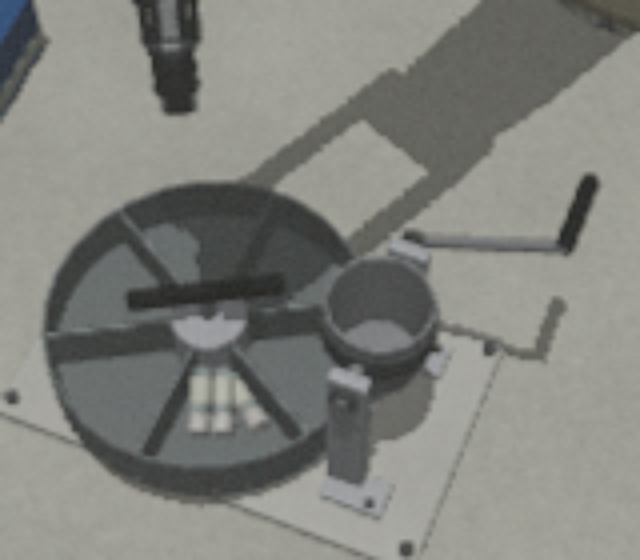

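Three vials lie in their pocket at crop (225,400), one click clockwise, with an empty pocket under the cup. As a last check, I'll compare the lever with its starting image, let things settle, and hand in.

jog_arm(targets=[[0,0,0,0,0,0,0.5],[0,0,0,0,0,0,0.5],[0,0,0,0,0,0,0.5],[0,0,0,0,0,0,0.5],[0,0,0,0,0,0,0.5]])

```text
time: 22.28
tool_pos: [619.8, -111.8, 320.5]
tcp_rot: [-179.9, -0.1, 128.1]
ft_force: [0.7, 0.1, -0.1]
finger_gap: 42.8
```

```bash
python3 - <<'E'
from bench import r
import cv2,numpy as np
a=cv2.cvtColor(cv2.imread("pics/scene0.png"),cv2.COLOR_BGR2GRAY).astype(np.float32)
b=cv2.cvtColor(r.snapshot("scene")["pixels"],cv2.COLOR_RGB2GRAY).astype(np.float32)
for n,(y0,y1,x0,x1) in dict(bar=(162,192,366,392),plate=(245,262,310,350)).items():
    print(n,cv2.phaseCorrelate(a[y0:y1,x0:x1],b[y0:y1,x0:x1],cv2.createHanningWindow((x1-x0,y1-y0),cv2.CV_32F)))
q=r.sense();print(q["time"],q["tool_pos"],q["ft_force"]); 
E
```

```text
bar ((0.39205692379305646, -0.04326270882406824), 0.9318569554222955)
plate ((0.14812390763215788, 0.11215350387541356), 0.9217024733622868)
22.3333 [ 619.89435559 -111.77969722  320.74917482] [-0.20252197  0.85570274  1.18856103]
```

```bash
python3 -c "
from bench import r
print(r.hand_in())"
```

```text
the job is handed in; nothing more can be done
None
```

The job is done and handed in at about 22 s of the 64 s allowed. I tipped the cup with its lever to about 2.35 rad and all three vials slid into the pocket. I then swung the lever back to its upright stop, turned the carousel one click clockwise by the T-handle, let go and lifted clear.

**Last checks:**
- **Cup:** it is empty and upright. The lever bar is within 0.4 px of its starting place in the scene view, and the residual is not in the tipping direction.
- **Vials:** all three lie in their pocket.
- **Carousel:** the handle ended 60° from its start, and an empty pocket is under the cup.
- **Arm:** the gripper touches nothing, and force readings are about zero.

**What did not go smoothly:**
- **First pinch missed:** it passed above the bar without touching it. In the images the fingertips sat roughly 25 mm behind the stated TCP, so I went deeper for both grasps.
- **Force at the stop:** the wrist force reached about 40 N (‑21 N sideways, +34 N upward) when the lever met its upright stop, then fell to zero on release. I only read forces at the end of each call, so a higher peak between readings is possible.
- **Bystanders:** I did not measure the pump bottle, glove box and clipboard again at the end. The arm never went near them.

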